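# Unnest the spare-parts tin and shelve its canister

## Robot

A 6-joint arm with a two-finger parallel gripper is mounted at the origin on the work surface. World frame = base frame: x ahead of the robot, y to its left, z up, the work surface at z = 0. Lengths are in mm, angles in rad, forces in N, time in s.
With the tool pointing down it reaches from about 250 to 800 mm from the base axis. Payload 3.9 kg.
Tool frame: the origin (TCP) lies on the mounting face of the last link; the fingertips stand 173 mm ahead of it and the grasp point (between the pads) lies 155 mm ahead of it (robot.hold_point_z is the distance from the TCP to the grasp point, in mm); z points along the fingers, y is the direction in which the jaws open and shut (so a half turn about z gives the same grasp; the last joint's range is limited). The gripper opens to 85 mm and grips with 20 to 120 N. Pads are 22 mm wide; open, the fingers measure 114 mm over their backs; the gripper's body (76 mm by 85 mm) begins 54 mm behind the grasp point. The pads swing forward as they close: fully open they stand 13 mm farther back than shut.
Start: joints at [0, 0.26, -0.138, 1.173, 0, 1.571], TCP at [524.991, 0, 404.704] pointing down, gripper open.
Joint ranges: [-2.78, 2.78], [-0.83, 1.72], [-1.28, 1.37], [-1.9, 2.12], [-1.57, 1.48], [-3.14, 3.14]. Speed limits (rad/s): [2.57, 2.57, 3.14, 3.14, 3.14, 3.14].

## Interface

Orientations are given as a unit quaternion [x, y, z, w].
In Python, from station import robot, imaging, sign_off gives the robot as it stands.
- The arm moves only by the tool arm_command, never from a script. Its arguments are lists of equal length, an entry for each row: "angular": the turn, a rotation vector about the world's x, y, z in rad, a list of three; "translation": the shift along the world's x, y, z in m, a list of three; "fingers": the closure, from -1 (fully open) to 1 (shut), so that 0 is half open. A call has 1 to 5 rows; each row shifts and turns the commanded pose from where the row before left it; what a row does not reach is not made up. A row lasts 1/12 s, in which the tool goes at most 41.7 mm and 7.16 degrees, less where a joint would pass 70% of its speed; a pose out of reach is approached as far as the arm can. A call is refused whole if a number of a shift passes 0.0417 or a number of a turn 0.125, either way. A call with a gripper value outside its range is refused whole. The fingers move at their own pace and stop on an object; the grip force is fixed at half the most. Time passes only in rows, so rows that do not move let the fingers close. It gives the time, the measured TCP pose, the force and the opening at its end, in the units of the state.
- robot.get_state(): the state, without advancing time (a new reading comes with each control period).
- imaging.camera(name): name is "scene" or "side" or "wrist"; returns a dict with "frame" (480x640x3 uint8, blue, green, red), "camera_matrix" (3x3 intrinsics, pixels), "extrinsics" (4x4, takes a point from camera to world coordinates); the wrist camera has in their place "hand_eye" (4x4, takes a point from camera to tool coordinates, whose origin is the TCP and whose axes are the flange's). Camera axes: x right, y down, z forward; pixel columns grow to the right and rows downward; lengths in mm; the calibration is good to about 2 mm. The wrist camera is an equidistant fisheye: a pixel r from the principal point sees the ray r / f radians off the axis. A picture is of the moment at which its call begins: read the wrist's pose just before it. There is no depth.
- sign_off(): hands the job in, once; it reports no verdict.
Trained networks look in a picture, given as the dict that the camera call returned (one of the last four; its "shot" number tells which), for a name from the list of things; names that differ only in an ending like _2 or _b are one class to them, and where a whole thing is asked for, a point or a joint stands for the part that bears it (a point fixed in the world has none). Each returns a list of dicts, best first, with "score" (0 to 1); they miss things now and then, are a little off and sometimes report something else, mostly with a low value. They report only what shows in the picture. A call takes as long as a camera call. They do not tell look-alikes from the thing itself.
- imaging.silhouettes(picture, label): "pixels" (480x640 bool, what is visible of it) and "extent" ([centre column, centre row, width, height] in pixels, round what is visible of it).
The state is a dict: "time_s": time; "qpos": joint angles; "qd": joint speeds; "effort": joint torques, N m; "tool_pos": TCP position; "eef_rot": TCP orientation; "ft_force": force on the tool from outside, world axes, zero at the start; "ft_torque": the same for the moment, N m; "opening": opening from 0.0 (shut) to 1.0 (fully open).
Only numpy, scipy, OpenCV 4.12 (cv2) and the standard library are available. Lean on these libraries where they do the work, as an engineer would, in place of code of your own. Each camera call takes 0.05 s, during which the arm holds its last target.

## Task

Take the nested parts tin apart: lift off the lid and lay it, knob up, in the middle of the white coaster, then draw the aluminium canister out by its orange bridge handle and stand it on the bare desk. Let go, take a fresh hold round the canister's body at a slant, and stand it upright on the lower board of the metal shelf, wholly under the upper board. Put things down without dropping them, and leave the tin where it stands and the microphone and screwdriver undisturbed.

Things in the scene. Friction and masses are not known exactly. Their poses are not given: they have to be found in the camera images.
- tin: Green round steel tin, open at the top when the lid is off; outer diameter 84, inner diameter 76, height 105, floor 5 thick, 0.7 kg, loose on the desk. Origin: centre of its underside, z up.
- lid: Green lid, loose on the tin's rim, hides the canister; 0.14 kg. Plug diameter 68, 0 to 8 above the origin (hangs in the tin's mouth); disc diameter 92, 8 to 12; black round knob diameter 24, 12 to 38. Lifts straight off, no thread. Origin: centre of the plug's underside, z up.
- canister: Closed aluminium canister loose inside the tin, 0.2 to 0.42 kg; body diameter 58, height 56. Orange bridge handle on top: bar 10 thick (own x), 44 long (own y), 68 to 82 above the origin, on two end legs 28 apart. In the tin the gap round the body is about 9 and the bar's top is 18 below the rim: only the bar can be taken, from straight above. Origin: centre of underside, z up.
- coaster: White round ceramic coaster, diameter 104, thickness 7, lying loose on the desk, 0.2 kg. Origin: centre of its underside.
- shelf: Fixed two-tier metal shelf. +x points from its open front (robot side) into it, y along its width; origin on the desk under its middle. Both boards x -75 to 75, y -130 to 130. Lower board's top 45 above the desk; upper board's underside 210, top 214, with boxes 30 high on it behind x = -5. Posts of diameter 10 at x = +-68, y = +-123. Lower board empty.
- microphone: Black microphone upright on a weighted steel stand: round base of diameter 90, total height 200, loose, 0.9 kg. To be left alone. Origin: centre of the base's underside.
- screwdriver: Screwdriver with a red plastic handle lying loose on the desk behind the tin, about 200 long, blade towards its own +x. To be left alone. (Behind it, more than 0.74 m from the robot, a fixed silver tuner box 106 high, not used.)
There are look-alikes about, which are no part of the job. Leave any pink or red look-alike of the lid alone.

How it is judged (in metres and radians):
On the way, in this order (a step that is already met when the one before it is completed fails the run):
1. the lid lies flat, knob up, in the middle of the coaster, let go (horizontal distance between lid and coaster below 0.02 m and z of lid in the frame of coaster between 0.004 and 0.011 m and angle between lid's own z axis and vertical below 0.1 rad and contact force between the fingers and lid below 0.1 N), for 0.2 s.
2. the canister stands upright on the bare desk outside the tin, let go (horizontal distance between canister and tin above 0.07 m and height (world z) of canister below 0.004 m and angle between canister's own z axis and vertical below 0.1 rad and contact force between the fingers and canister below 0.1 N and linear speed of canister below 0.02 m/s), for 0.2 s.
At the end, for the whole second after the job is handed in: The canister stands upright (0.1 rad) and still on the lower board, its axis at least 25 mm behind the boards' front edges; the lid lies flat, knob up, on the coaster, centred to 20 mm; the tin stands upright within 30 mm of where it was (x of canister in the frame of shelf between -0.05 and 0.06 m and y of canister in the frame of shelf between -0.115 and 0.115 m and height (world z) of canister between 0.041 and 0.05 m and angle between each of canister, lid, tin's own z axis and vertical below 0.1 rad and linear speed of each of canister, lid below 0.02 m/s and horizontal distance between lid and coaster below 0.02 m and z of lid in the frame of coaster between 0.004 and 0.011 m and distance of tin from where it was at the start of the episode below 0.03 m); the robot touches nothing.
It fails at once if the canister is dropped (moves faster than 0.6 m/s while no finger touches it) (contact force between the fingers and canister below 0.05 N and linear speed of canister above 0.6 m/s).
It fails at once if the lid is dropped (moves faster than 0.6 m/s while no finger touches it) (contact force between the fingers and lid below 0.05 N and linear speed of lid above 0.6 m/s).
It fails at once if the tin is shifted by more than 30 mm (distance of tin from where it was at the start of the episode above 0.03 m).
It fails at once if the microphone is shifted by more than 20 mm or tipped (distance of microphone from where it was at the start of the episode above 0.02 m or angle between microphone's own z axis and vertical above 0.2 rad).
It fails at once if the screwdriver is shifted by more than 20 mm (distance of screwdriver from where it was at the start of the episode above 0.02 m).
It also fails if it takes over 67 s, if anything falls off the work surface, if the arm or the gripper's body presses on something with over 40 N, if the wrist force passes 120 N, or if a joint passes its speed limit or range.

## Working session

There is one attempt and no reset: what is moved stays moved. The work goes in short steps, Python scripts to look and compute and a tool call to move; the robot and the scene stay as the last step left them, time stands still between calls to the robot, and variables do not carry over. Pictures are saved under pics/ and viewed, and the job is handed in when it is done.

Besides the shell and the picture viewer there is one more tool, called after "Call:" by a JSON object that holds its "fn" and its "kwargs", one argument or row to a line. arm_command: Moves the arm, as the interface text tells. Its arguments: {"type":"object","properties":{"angular":{"type":"array"},"translation":{"type":"array"},"fingers":{"type":"array"}},"required":["angular","translation","fingers"]}

```bash
mkdir -p pics; ls
python3 - <<'E'
from station import robot, imaging
import cv2,json
print(robot.get_state())
for n in ("scene","side","wrist"):
    p=imaging.camera(n); cv2.imwrite(f"pics/{n}0.png",p["frame"]); print(n,p["camera_matrix"],p.get("extrinsics",p.get("hand_eye")))
E
```

```text
pics
{'time_s': 0.0, 'qpos': array([-6.11776300e-06,  2.60679700e-01, -1.39380639e-01,  1.17272212e+00,
        8.65797156e-07,  1.57076600e+00]), 'qd': array([ 4.92928550e-06,  1.02323538e-03, -7.26344776e-04, -2.50070547e-04,
        1.08648459e-03, -1.00612475e-03]), 'effort': array([-3.22425103e-04, -4.05677426e+01,  2.53926122e+01,  1.89446745e-02,
       -4.02533055e-05,  2.61086342e-05]), 'tool_pos': array([ 5.24648080e+02, -3.08240043e-03,  4.03862470e+02]), 'eef_rot': array([ 7.07097874e-01,  7.07114991e-01, -7.01885278e-04, -7.02523079e-04]), 'ft_force': array([0.3443779 , 0.22709894, 0.36136552]), 'ft_torque': array([-0.02109621, -0.00076873, -0.01904052]), 'opening': 1.0002745862236293}
scene [[493.64979982   0.         317.88304901]
 [  0.         493.64979982 241.31998259]
 [  0.           0.           1.        ]] [[ 3.65426510e-01  6.93750370e-01 -6.20623791e-01  1.27352708e+03]
 [ 9.30678485e-01 -2.59875814e-01  2.57491979e-01 -3.38857385e+02]
 [ 1.73500427e-02 -6.71695605e-01 -7.40624055e-01  9.58004239e+02]
 [ 0.00000000e+00  0.00000000e+00  0.00000000e+00  1.00000000e+00]]
side [[492.20526691   0.         322.91361582]
 [  0.         492.20526691 250.73369082]
 [  0.           0.           1.        ]] [[ 9.43164112e-01 -2.38657608e-01  2.31266089e-01  2.63981858e+02]
 [-3.32180448e-01 -6.97712822e-01  6.34706993e-01 -7.76095651e+02]
 [ 9.87966287e-03 -6.75454931e-01 -7.37335085e-01  9.21169046e+02]
 [ 0.00000000e+00  0.00000000e+00  0.00000000e+00  1.00000000e+00]]
wrist [[371.64829954   0.         314.73353756]
 [  0.         371.64829954 241.74406436]
 [  0.           0.           1.        ]] [[ 6.36796181e-05 -9.52910239e-01 -3.03252491e-01  7.67706799e+01]
 [ 9.99999972e-01  1.30232472e-04 -1.99240704e-04  1.05687892e+00]
 [ 2.29351828e-04 -3.03252469e-01  9.52910220e-01  3.10907251e+01]
 [ 0.00000000e+00  0.00000000e+00  0.00000000e+00  1.00000000e+00]]
```

View pics/scene0.png

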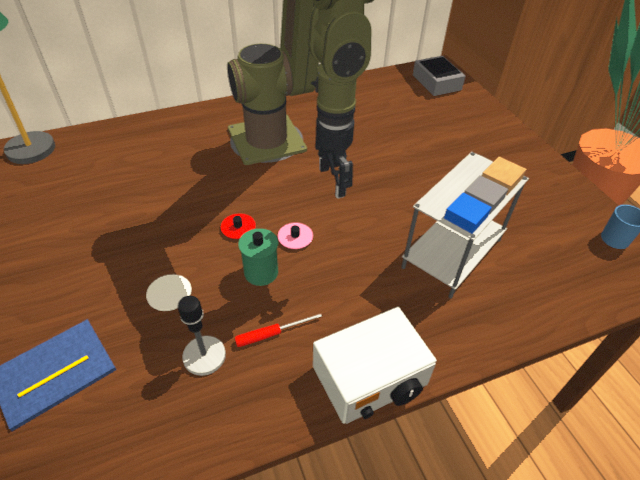

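View pics/side0.png

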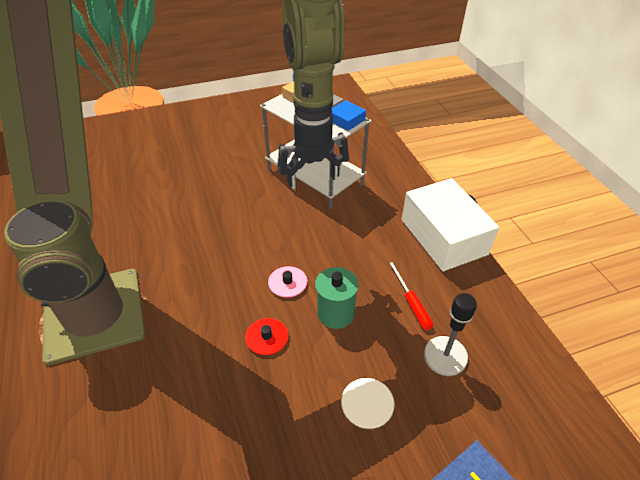

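View pics/wrist0.png

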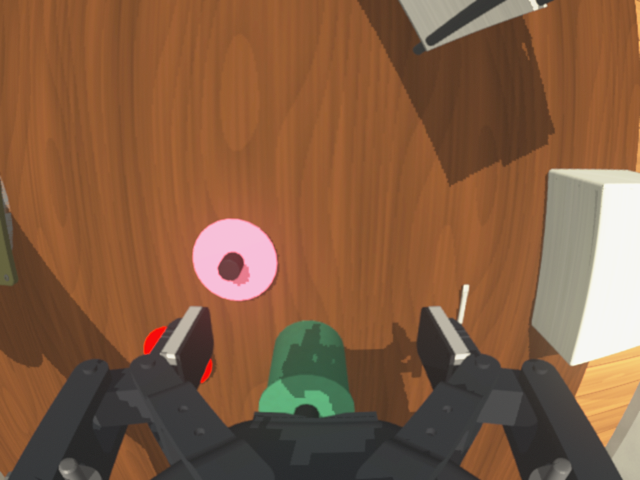

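Lid candidates in the scene view are green on the tin at (258,240), red at (238,225) and pink at (295,236). I choose the green one. Next I'll measure.

```bash
cat > h.py <<'E'
from station import robot, imaging
import numpy as np, cv2
from scipy.optimize import least_squares
from scipy.spatial.transform import Rotation as R
def proj(P,pic):
    E=np.array(pic["extrinsics"]);K=np.array(pic["camera_matrix"])
    c=(np.asarray(P)-E[:3,3])@E[:3,:3]
    return np.c_[K[0,0]*c[:,0]/c[:,2]+K[0,2],K[1,1]*c[:,1]/c[:,2]+K[1,2]]
def wproj(P,pic,st):
    H=np.array(pic["hand_eye"]);K=np.array(pic["camera_matrix"])
    T=np.eye(4);T[:3,:3]=R.from_quat(st["eef_rot"]).as_matrix();T[:3,3]=st["tool_pos"]
    E=T@H; c=(np.asarray(P)-E[:3,3])@E[:3,:3]
    rr=np.hypot(c[:,0],c[:,1]);th=np.arctan2(rr,c[:,2])
    return np.c_[K[0,0]*th*c[:,0]/rr+K[0,2],K[1,1]*th*c[:,1]/rr+K[1,2]]
def rings(rz,n=72):
    a=np.linspace(0,2*np.pi,n,endpoint=False)
    return np.vstack([np.c_[r*np.cos(a),r*np.sin(a),0*a+z] for r,z in rz])
def pixray(pic,u,v,z):
    E=np.array(pic["extrinsics"]);K=np.array(pic["camera_matrix"])
    d=E[:3,:3]@np.linalg.solve(K,[u,v,1]);s=(z-E[2,3])/d[2];return E[:3,3]+s*d
def bb(p): return np.r_[p.min(0),p.max(0)]
def mbb(m):
    ys,xs=np.nonzero(m);return np.r_[xs.min(),ys.min(),xs.max()+1,ys.max()+1].astype(float)
def big(m):
    n,l,s,c=cv2.connectedComponentsWithStats(m.astype(np.uint8));return l==1+np.argmax(s[1:,4])
def fit(model,obs,x0):
    f=lambda x:np.concatenate([bb(proj(model+[x[0],x[1],0],p))-b for p,b in obs])
    r=least_squares(f,x0,loss="soft_l1");return r.x,f(r.x)
E
python3 - <<'E'
from h import *
np.set_printoptions(precision=1,suppress=True)
pics={n:imaging.camera(n) for n in ("scene","side")}
models={"lid":rings([(46,108-5+2),(46,109),(12,135)]),"coaster":rings([(52,0),(52,7)]),"microphone":rings([(45,0),(45,8)]),"tin":rings([(42,0),(42,105)])}
models["lid"]=rings([(46,105),(46,109),(12,135)])
for n in ["lid","tin","coaster","microphone","screwdriver","shelf"]:
    for k,p in pics.items():
        for d in imaging.silhouettes(p,n):
            e=d["extent"];print(n,k,round(d["score"],2),np.round(e,1), pixray(p,e[0],e[1],0)[:2])
print(robot.get_state()["time_s"])
E
```

```text
lid scene 0.67 [257.5 241.3  41.6  31.3] [ 415.3 -153.6]
lid scene 0.67 [237.8 225.7  36.3  22.7] [ 342.5 -186.7]
lid scene 0.59 [293.4 236.6  32.3  24.6] [432.4 -60.2]
lid side 0.95 [287.3 281.1  37.8  37.5] [439.2 -48.7]
lid side 0.92 [335.1 284.9  49.   38.5] [543.7 -96.9]
lid side 0.58 [267.4 337.9  37.1  39.5] [ 352.7 -187.1]
tin scene 0.65 [260.2 270.5  41.   32.3] [ 511.5 -175.5]
coaster scene 0.74 [169.6 293.6  44.2  37.7] [ 503.2 -397. ]
coaster side 0.85 [368.1 400.5  55.   49.7] [ 503.8 -392.8]
microphone scene 0.94 [201.4 336.3  51.1  80.8] [ 645.  -352.1]
microphone scene 0.27 [254.9 242.1  38.5  29.1] [ 415.6 -160.7]
microphone side 0.96 [452.2 334.6  50.6  82.6] [ 739.1 -311.5]
microphone side 0.21 [366.1 402.3  52.1  48.4] [ 498.6 -395. ]
screwdriver scene 0.76 [278.3 330.4  87.6  32.3] [ 691.2 -188. ]
screwdriver side 0.91 [417.6 310.   30.8  45.6] [ 697.  -227.1]
shelf scene 0.85 [464.8 224.7 126.9 151.4] [554.2 391.2]
shelf scene 0.28 [168.5 293.1  44.2  35.2] [ 500.8 -399.2]
shelf side 0.97 [316.1 144.7 109.3 127.4] [683.6 452.6]
shelf side 0.16 [413.5 297.3  38.7  68.8] [ 704.5 -191.2]
0.85
```

Run:
```python
import cv2
a=cv2.imread("pics/scene0.png")[150:310,390:540];b=cv2.imread("pics/side0.png")[70:220,240:390]
c=cv2.imread("pics/scene0.png")[205:295,205:325]
cv2.imwrite("pics/shA.png",cv2.resize(a,None,fx=3.7,fy=3.7));cv2.imwrite("pics/shB.png",cv2.resize(b,None,fx=4,fy=4));cv2.imwrite("pics/lidc.png",cv2.resize(c,None,fx=5,fy=5))
```

```text
(no output)
```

View pics/shA.png

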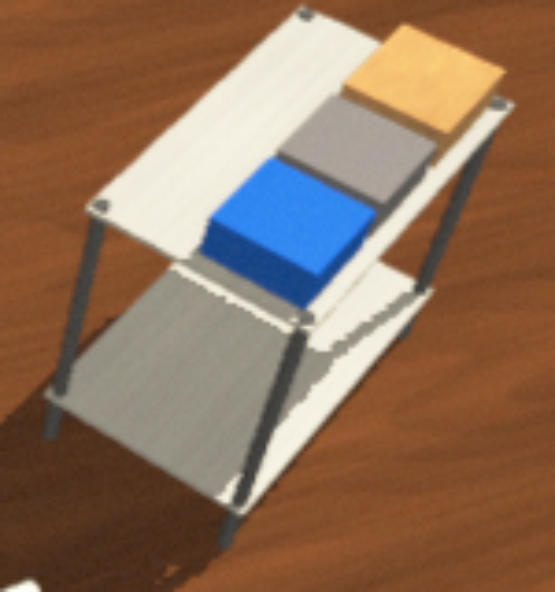

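View pics/shB.png

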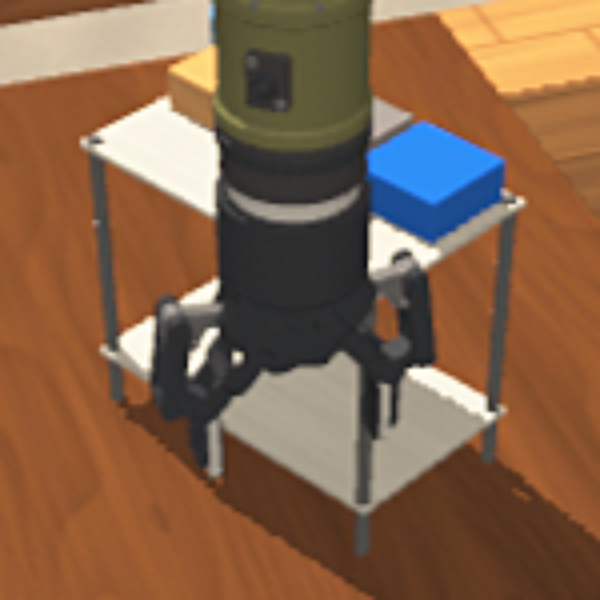

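View pics/lidc.png

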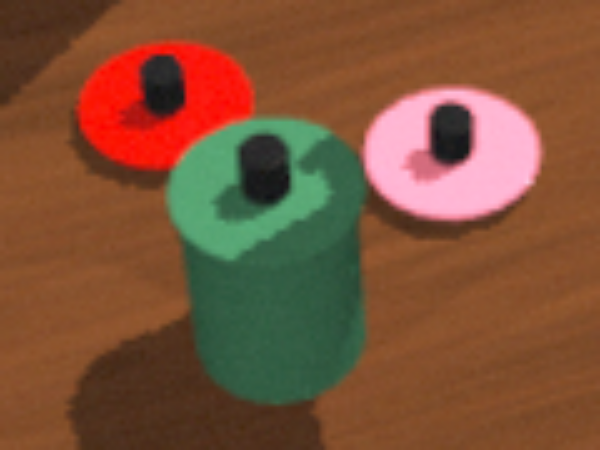

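The crop confirms the green lid with black knob sits on the green tin, while the red and pink lids lie on the desk. I'll fit the poses from colour masks and the shelf post pixels.

```bash
cat > m.py <<'E'
from h import *
np.set_printoptions(precision=1,suppress=True)
def hsv(f): return cv2.cvtColor(f,cv2.COLOR_BGR2HSV)
def green(f,roi):
    h=hsv(f);m=(h[...,0]>65)&(h[...,0]<95)&(h[...,1]>90);r=np.zeros_like(m);r[roi[1]:roi[3],roi[0]:roi[2]]=1;return big(m&r)
def white(f,roi):
    h=hsv(f);m=(h[...,1]<75)&(h[...,2]>90);r=np.zeros_like(m);r[roi[1]:roi[3],roi[0]:roi[2]]=1;return big(m&r)
E
python3 - <<'E'
from m import *
class P(dict):pass
pics={n:imaging.camera(n) for n in ("scene","side")}
f={n:p["frame"] for n,p in pics.items()}
lt=np.vstack([rings([(46,105),(46,109)]),rings([(42,0)])])
o=[(pics["scene"],mbb(green(f["scene"],(200,190,320,310)))),(pics["side"],mbb(green(f["side"],(290,240,380,350))))]
print("lid+tin",*fit(lt,o,[450,-160]),o[0][1],o[1][1])
c=rings([(52,0),(52,7)])
o=[(pics["scene"],mbb(white(f["scene"],(130,260,210,325)))),(pics["side"],mbb(white(f["side"],(325,360,410,440))))]
print("coaster",*fit(c,o,[500,-395]),o[0][1],o[1][1])
o=[(pics["scene"],mbb(white(f["scene"],(175,330,240,385)))),(pics["side"],mbb(white(f["side"],(415,325,480,385))))]
print("micbase",*fit(rings([(45,0),(45,8)]),o,[690,-340]),o[0][1],o[1][1])
# shelf
q=[(-68,123,214),(-68,-123,214),(68,-123,214),(68,123,214),(-68,-123,0),(68,-123,0)]
S=[("scene",(a,-b*1,z),p) for (a,b,z),p in []]
obs_s=[(472.4,153.5,214),(417,205.7,214),(472.4,236.5,214),(524.3,177.8,214),(403.5,268.1,0),(451.6,297.8,0)]
for u,v,z in obs_s: print("sc",pixray(pics["scene"],u,v,z))
for u,v,z in [(263.5,105.5,214),(368.2,120.8,214),(269.3,170.5,0),(293.5,190.8,0),(330.5,208.2,0),(362.2,185,0)]: print("sd",pixray(pics["side"],u,v,z))
for k,us in (("scene",[(237,345),(281,329),(320,316)]),("side",[(392,264),(407,290),(431,330)])):
    for u in us: print("screw",k,pixray(pics[k],*u,12))
print("pink",pixray(pics["scene"],295,237,10),"red",pixray(pics["scene"],238,227,10))
for u in [(314,357),(404,314),(433,358),(347,418)]: print("tuner",pixray(pics["scene"],*u,106 if u!=(347,418) else 0))
E
```

```text
lid+tin [ 517.  -174.9] [-1.2 -0.8  0.1 -0.3 -0.2 -1.3  1.4 -0.1] [239. 229. 278. 286.] [316. 268. 358. 329.]
coaster [ 500.2 -397.4] [-0.1 -0.3 -0.6 -0.1  0.1 -0.5  0.1 -0.1] [146. 274. 192. 311.] [341. 378. 394. 429.]
micbase [ 697.4 -356.1] [ 0.9  0.5  0.  -0.   0.   0.8 -0.3  0.2] [182. 336. 226. 376.] [424. 336. 468. 376.]
sc [512.7 380.2 214. ]
sc [628.2 161.5 214. ]
sc [749.7 224.1 214. ]
sc [632.9 443.3 214. ]
sc [630.4 162.2  -0. ]
sc [752.2 226.7  -0. ]
sd [510.3 378.9 214. ]
sd [746.8 222.8 214. ]
sd [509.5 374.3   0. ]
sd [550.5 262.9   0. ]
sd [625.5 160.1   0. ]
sd [746.3 223.5   0. ]
screw scene [ 701.6 -284.9   12. ]
screw scene [ 697.2 -183.1   12. ]
screw scene [696.  -89.3  12. ]
screw side [694.6 -89.8  12. ]
screw side [ 693.9 -174.7   12. ]
screw side [ 694.8 -292.    12. ]
pink [444.  -59.7  10. ] red [ 357. -189.   10.]
tuner [ 836.3 -159.3  106. ]
tuner [810.4  49.8 106. ]
tuner [920.1  54.2 106. ]
tuner [ 930.6 -124.4    0. ]
```

Call:
{"fn": "arm_command", "kwargs": {
  "translation": [
    [-0.0015, -0.035, -0.0125],
    [-0.0015, -0.035, -0.0125],
    [-0.0015, -0.035, -0.0125],
    [-0.0015, -0.035, -0.0125],
    [-0.0015, -0.035, -0.0125]
  ],
  "angular": [
    [0, 0, 0],
    [0, 0, 0],
    [0, 0, 0],
    [0, 0, 0],
    [0, 0, 0]
  ],
  "fingers": [-1, -1, -1, -1, -1]
}}

```text
time_s: 1.37
tool_pos: [517.3, -176.4, 341.8]
eef_rot: [0.707, 0.707, 0.0, 0.0]
ft_force: [0.7, 0.1, 0.2]
opening: 0.998
```

Run:
```python
from h import *
st=robot.get_state();print(st["time_s"],st["tool_pos"],st["eef_rot"],st["qpos"])
p=imaging.camera("wrist");f=p["frame"].copy();st=robot.get_state()
for P,c in ((rings([(46,109)]),(0,0,255)),(rings([(12,135)]),(0,255,255))):
    for q in wproj(P+[517,-175,0],p,st): cv2.circle(f,tuple(int(v) for v in q),1,c,-1)
print(st["tool_pos"])
cv2.imwrite("pics/w1.png",f)
```

```text
1.3667 [ 517.25080084 -176.44038143  341.81923122] [7.06912390e-01 7.07301060e-01 1.43953181e-04 2.50169898e-04] [-3.28745019e-01  3.29886848e-01 -2.06478981e-01  1.03385449e+00
  3.79406896e-05  1.24150166e+00]
[ 516.5256657  -181.53505092  339.26165544]
```

View pics/w1.png

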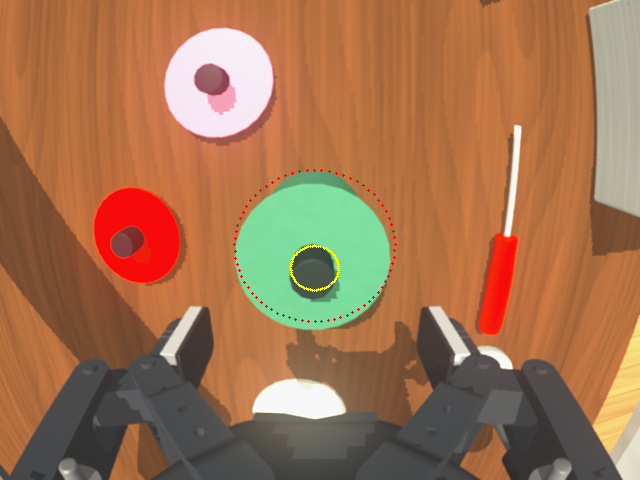

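The wrist view shows the green lid near (313,255) and its knob at (313,272), between the fingers. The overlay matches once the pose used is taken at the moment of the shot.

Run:
```python
from h import *
np.set_printoptions(precision=1,suppress=True)
st=robot.get_state();p=imaging.camera("wrist");s2=robot.get_state()
print(st["tool_pos"],s2["tool_pos"],s2["time_s"])
f=p["frame"];h=cv2.cvtColor(f,cv2.COLOR_BGR2HSV)
m=(h[...,0]>65)&(h[...,0]<95)&(h[...,1]>90)&(h[...,2]>130)
b=mbb(big(m));print(b)
for d in ([517,-175,0],[517,-172,0],[520,-175,0]):print(bb(wproj(rings([(46,109)])+d,p,st)))
```

```text
[ 516.5 -181.5  339.3] [ 516.5 -178.9  340.1] 1.4667
[237. 164. 394. 323.]
[234.9 170.3 395.  321.9]
[234.6 164.7 395.3 317.7]
[240.  170.2 400.1 321.8]
```

Call:
{"fn": "arm_command", "kwargs": {
  "translation": [
    [0, 0, -0.018],
    [0, 0, -0.018],
    [0, 0, -0.015],
    [0, 0, -0.005],
    [0, 0, 0]
  ],
  "angular": [
    [0, 0, 0],
    [0, 0, 0],
    [0, 0, 0],
    [0, 0, 0],
    [0, 0, 0]
  ],
  "fingers": [-0.3, -0.3, -0.3, -0.3, -0.3]
}}

```text
time_s: 1.88
tool_pos: [516.9, -174.3, 285.1]
eef_rot: [0.707, 0.707, -0.001, -0.001]
ft_force: [-0.3, 0.7, 0.4]
opening: 0.646
```

Call:
{"fn": "arm_command", "kwargs": {
  "translation": [
    [0, 0, 0],
    [0, 0, 0],
    [0, 0, 0],
    [0, 0, 0],
    [0, 0, 0]
  ],
  "angular": [
    [0, 0, 0],
    [0, 0, 0],
    [0, 0, 0],
    [0, 0, 0],
    [0, 0, 0]
  ],
  "fingers": [1, 1, 1, 1, 1]
}}

```text
time_s: 2.3
tool_pos: [518.1, -175.0, 287.7]
eef_rot: [0.707, 0.707, 0.001, 0.001]
ft_force: [-0.7, 1.3, 5.3]
opening: 0.256
```

Call:
{"fn": "arm_command", "kwargs": {
  "translation": [
    [0, 0, 0.003],
    [0, 0, 0.008],
    [0, 0, 0.012],
    [0, 0, 0.012],
    [0, 0, 0.01]
  ],
  "angular": [
    [0, 0, 0],
    [0, 0, 0],
    [0, 0, 0],
    [0, 0, 0],
    [0, 0, 0]
  ],
  "fingers": [1, 1, 1, 1, 1]
}}

```text
time_s: 2.72
tool_pos: [517.5, -175.0, 332.2]
eef_rot: [0.707, 0.707, -0.0, 0.0]
ft_force: [0.7, -0.3, -2.3]
opening: 0.256
```

Run:
```python
from h import *
np.set_printoptions(precision=2,suppress=True)
p=imaging.camera("side");cv2.imwrite("pics/s2.png",p["frame"][150:390,200:520].repeat(2,0).repeat(2,1))
s=robot.get_state();print(s["tool_pos"],s["eef_rot"],s["ft_force"],s["ft_torque"],s["opening"])
```

```text
[ 518.14 -175.27  334.17] [0.71 0.71 0.   0.  ] [ 0.13  0.65 -0.76] [ 0.01 -0.03 -0.02] 0.25595320888163897
```

View pics/s2.png

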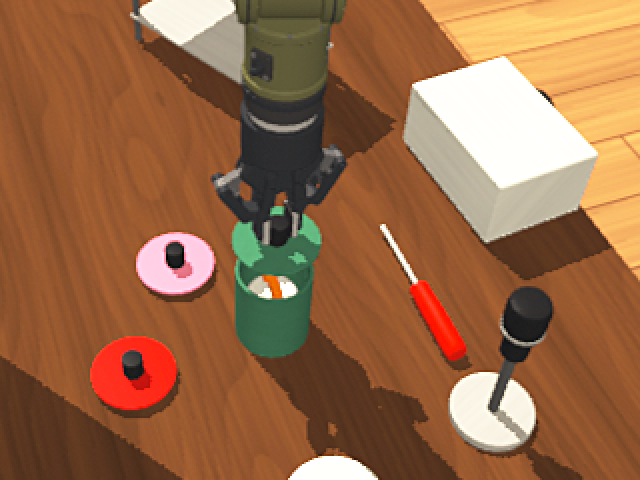

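Lid is held level above the tin, and the orange handle shows inside. On to the coaster.

Call:
{"fn": "arm_command", "kwargs": {
  "translation": [
    [-0.0025, -0.037, 0],
    [-0.0035, -0.037, 0],
    [-0.003, -0.037, 0],
    [-0.003, -0.037, -0.02],
    [-0.003, -0.037, -0.02]
  ],
  "angular": [
    [0, 0, 0],
    [0, 0, 0],
    [0, 0, 0],
    [0, 0, 0],
    [0, 0, 0]
  ],
  "fingers": [1, 1, 1, 1, 1]
}}

```text
time_s: 3.18
tool_pos: [502.9, -361.2, 292.6]
eef_rot: [0.707, 0.707, 0.0, 0.002]
ft_force: [0.2, -0.4, -2.4]
opening: 0.259
```

Call:
{"fn": "arm_command", "kwargs": {
  "translation": [
    [-0.003, -0.0375, -0.02],
    [0, 0, -0.02],
    [0, 0, -0.02],
    [0, 0, -0.01],
    [0, 0, 0]
  ],
  "angular": [
    [0, 0, 0],
    [0, 0, 0],
    [0, 0, 0],
    [0, 0, 0],
    [0, 0, 0]
  ],
  "fingers": [1, 1, 1, 1, 1]
}}

```text
time_s: 3.6
tool_pos: [498.3, -395.0, 219.0]
eef_rot: [0.707, 0.707, -0.0, -0.003]
ft_force: [0.6, 0.0, -1.9]
opening: 0.257
```

Run:
```python
from h import *
np.set_printoptions(precision=2,suppress=True)
for n in("side","scene"):
    p=imaging.camera(n);f=p["frame"].copy()
    for P,c in ((rings([(46,1),(46,5)])+[500.2,-397.4,0],(0,0,255)),):pass
    cv2.imwrite(f"pics/{n}3.png",f)
s=robot.get_state();print(s["tool_pos"],s["eef_rot"],s["ft_force"],s["ft_torque"],s["opening"])
a=cv2.imread("pics/side3.png")[250:450,260:480];b=cv2.imread("pics/scene3.png")[190:340,80:300]
cv2.imwrite("pics/p3.png",np.vstack([cv2.resize(a,(440,300)) if 0 else cv2.resize(a,None,fx=1.6,fy=1.6),cv2.resize(b,None,fx=1.6,fy=1.6)]))
```

```text
[ 499.75 -395.41  222.24] [ 0.71  0.71 -0.   -0.  ] [-0.66 -0.37 -1.45] [-0.02  0.    0.09] 0.2573764067196771
```

View pics/p3.png

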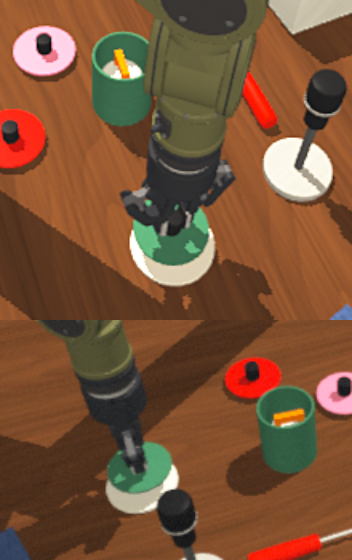

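The lid hangs level above the white coaster, about 25 mm up. Lowering.

Call:
{"fn": "arm_command", "kwargs": {
  "translation": [
    [0, -0.002, -0.009],
    [0, 0, -0.007],
    [0, 0, -0.004],
    [0, 0, -0.002],
    [0, 0, 0]
  ],
  "angular": [
    [0, 0, 0],
    [0, 0, 0],
    [0, 0, 0],
    [0, 0, 0],
    [0, 0, 0]
  ],
  "fingers": [1, 1, 1, 1, 1]
}}

```text
time_s: 4.12
tool_pos: [499.4, -397.5, 199.6]
eef_rot: [0.707, 0.707, -0.0, -0.001]
ft_force: [-0.7, 0.5, -0.8]
opening: 0.259
```

Call:
{"fn": "arm_command", "kwargs": {
  "translation": [
    [0, 0, -0.001],
    [0, 0, 0]
  ],
  "angular": [
    [0, 0, 0],
    [0, 0, 0]
  ],
  "fingers": [1, 1]
}}

```text
time_s: 4.28
tool_pos: [499.7, -397.8, 199.2]
eef_rot: [0.707, 0.707, 0.0, 0.0]
ft_force: [0.4, 0.2, -1.0]
opening: 0.257
```

Call:
{"fn": "arm_command", "kwargs": {
  "translation": [
    [0, 0, -0.0015],
    [0, 0, -0.001],
    [0, 0, 0]
  ],
  "angular": [
    [0, 0, 0],
    [0, 0, 0],
    [0, 0, 0]
  ],
  "fingers": [1, 1, 1]
}}

```text
time_s: 4.53
tool_pos: [499.8, -397.9, 197.7]
eef_rot: [0.707, 0.707, 0.0, 0.001]
ft_force: [-2.1, 2.4, 4.1]
opening: 0.26
```

Call:
{"fn": "arm_command", "kwargs": {
  "translation": [
    [0, 0, 0],
    [0, 0, 0],
    [0, 0, 0],
    [0, 0, 0.01],
    [0, 0, 0.02]
  ],
  "angular": [
    [0, 0, 0],
    [0, 0, 0],
    [0, 0, 0],
    [0, 0, 0],
    [0, 0, 0]
  ],
  "fingers": [-0.3, -0.3, -0.3, -0.3, -0.3]
}}

```text
time_s: 4.95
tool_pos: [498.5, -396.9, 224.7]
eef_rot: [0.707, 0.707, -0.0, -0.003]
ft_force: [0.3, 0.4, -0.1]
opening: 0.65
```

Call:
{"fn": "arm_command", "kwargs": {
  "translation": [
    [0, 0, 0.04],
    [0, 0.02, 0.04],
    [0, 0.037, 0.03],
    [0, 0.037, 0.02],
    [0, 0.037, 0]
  ],
  "angular": [
    [0, 0, 0],
    [0, 0, 0],
    [0, 0, 0],
    [0, 0, 0],
    [0, 0, 0]
  ],
  "fingers": [0, 0, 0, 0, 0.435]
}}

```text
time_s: 5.37
tool_pos: [500.9, -273.2, 355.8]
eef_rot: [0.708, 0.707, 0.002, 0.005]
ft_force: [0.6, -0.3, 0.2]
opening: 0.374
```

Run:
```python
from h import *
np.set_printoptions(precision=2,suppress=True)
fr={n:imaging.camera(n) for n in("side","scene")}
for n,p in fr.items(): cv2.imwrite(f"pics/{n}4.png",p["frame"])
s=robot.get_state();print(s["time_s"],s["tool_pos"],s["eef_rot"],s["opening"])
a=cv2.imread("pics/side4.png")[240:440,260:480];b=cv2.imread("pics/scene4.png")[190:340,80:300]
cv2.imwrite("pics/p4.png",np.vstack([cv2.resize(a,None,fx=1.7,fy=1.7),cv2.resize(b,None,fx=1.7,fy=1.7)]))
```

```text
5.4667 [ 499.37 -269.06  352.35] [0.71 0.71 0.   0.  ] 0.27946274792795955
```

View pics/p4.png

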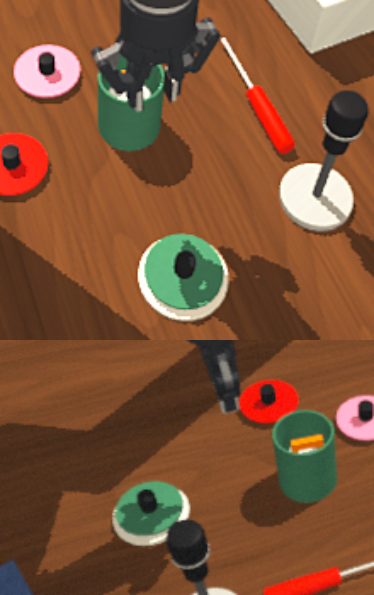

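Lid lies flat and centred on the coaster, with a white rim visible all round. The wrist camera is about over the tin now, so I'll look at the handle.

Run:
```python
from h import *
np.set_printoptions(precision=2,suppress=True)
st=robot.get_state();p=imaging.camera("wrist");f=p["frame"]
h=cv2.cvtColor(f,cv2.COLOR_BGR2HSV)
m=(h[...,0]>8)&(h[...,0]<18)&(h[...,1]>200)&(h[...,2]>150)
print(st["tool_pos"],m.sum(),mbb(m) if m.sum() else 0)
g=f.copy()
for q in wproj(rings([(42,105)])+[517,-175,0],p,st): cv2.circle(g,tuple(int(v) for v in q),1,(0,0,255),-1)
cv2.imwrite("pics/w5.png",g)
np.savez("w5.npz",f=f,pos=st["tool_pos"],rot=st["eef_rot"],H=p["hand_eye"],K=p["camera_matrix"])
```

```text
[ 499.37 -269.06  352.35] 6 [336.  73. 337.  79.]
```

View pics/w5.png

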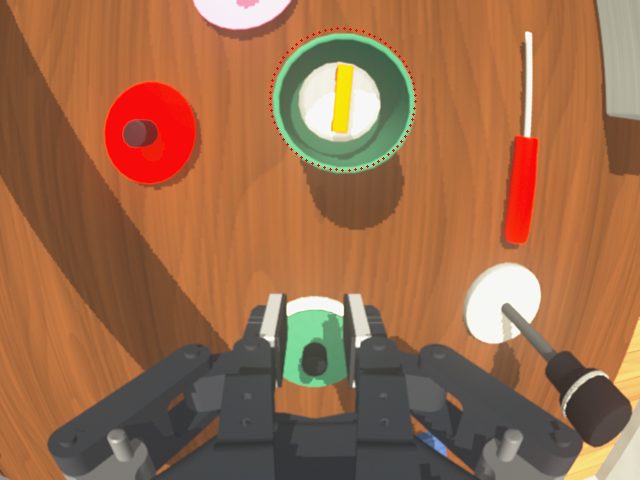

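The wrist view shows the tin at (343,102) under its overlay, and the bar (yellow in this light) at (343,98), nearly along image vertical, which is world y.

Run:
```python
from h import *
np.set_printoptions(precision=3,suppress=True)
z=np.load("w5.npz");f=z["f"];p={"hand_eye":z["H"],"camera_matrix":z["K"]};st={"tool_pos":z["pos"],"eef_rot":z["rot"]}
h=cv2.cvtColor(f,cv2.COLOR_BGR2HSV)
m=(h[...,0]>15)&(h[...,0]<35)&(h[...,1]>150)&(h[...,2]>180)
r=np.zeros_like(m);r[40:170,275:415]=1;m=big(m&r)
ys,xs=np.nonzero(m);print(m.sum(),mbb(m))
rect=cv2.minAreaRect(np.c_[xs,ys].astype(np.float32));bx=cv2.boxPoints(rect);print(rect)
def bar(x,zz=87):
    c,s=np.cos(x[2]),np.sin(x[2]);q=np.array([[5,22],[5,-22],[-5,-22],[-5,22]])
    return np.c_[q@np.array([[c,s],[-s,c]])+x[:2],np.full(4,zz)]
def pose(x): # mean/moment match
    return wproj(bar(x),p,st)
bx=bx.astype(float)
def fn(x):
    a=pose(x); d=np.linalg.norm(a[:,None]-bx[None],axis=2); i=d.argmin(1); return (a-bx[i]).ravel()
for t in(-.1,.1):
    s=least_squares(fn,[517,-172,t]);print(s.x,s.cost,np.degrees(s.x[2]))
print(fn(s.x))
```

```text
1030 [332.  65. 353. 133.]
((341.9513854980469, 98.12513732910156), (15.599936485290527, 67.45220947265625), 5.290081024169922)
[ 517.263 -173.166   -0.081] 1.2154153689629508 -4.649895420239711
[ 517.263 -173.166   -0.081] 1.2154153689668634 -4.64989298022967
[ 0.331 -0.598  0.155  0.781 -0.26   0.659 -0.206 -0.886]
```

Call:
{"fn": "arm_command", "kwargs": {
  "translation": [
    [0.006, 0.03, -0.01],
    [0.006, 0.034, -0.012],
    [0.006, 0.032, -0.012],
    [0, 0, 0],
    [0, 0, 0]
  ],
  "angular": [
    [0, 0, -0.027],
    [0, 0, -0.027],
    [0, 0, -0.027],
    [0, 0, 0],
    [0, 0, 0]
  ],
  "fingers": [0.435, 0.435, 0.435, 0.435, 0.435]
}}

```text
time_s: 5.93
tool_pos: [517.6, -176.5, 315.0]
eef_rot: [0.734, 0.679, -0.001, -0.001]
ft_force: [0.8, -0.6, 0.1]
opening: 0.286
```

Run:
```python
from h import *
np.set_printoptions(precision=2,suppress=True)
s=robot.get_state();print(s["tool_pos"],R.from_quat(s["eef_rot"]).as_matrix()[:,1:],s["opening"])
p=imaging.camera("side");cv2.imwrite("pics/s6.png",cv2.resize(p["frame"][170:350,240:440],None,fx=3,fy=3))
s=robot.get_state();print(s["tool_pos"],R.from_quat(s["eef_rot"]).as_matrix()[:,1:],s["opening"])
```

```text
[ 517.58 -176.52  314.97] [[ 1.   -0.  ]
 [-0.08  0.  ]
 [-0.   -1.  ]] 0.2855820997191668
[ 517.82 -177.54  315.61] [[ 1.   -0.  ]
 [-0.08 -0.  ]
 [-0.   -1.  ]] 0.284321367793106
```

View pics/s6.png

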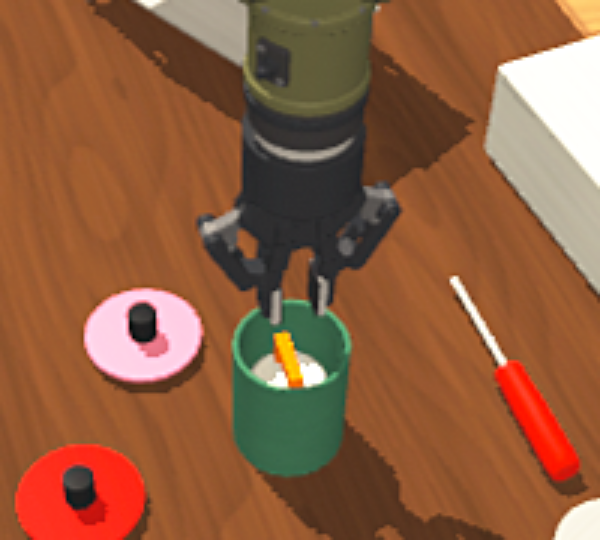

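Fingers hang above the tin mouth, straddling the bar. Descending.

Call:
{"fn": "arm_command", "kwargs": {
  "translation": [
    [0, 0.004, -0.02],
    [0, 0, -0.018],
    [0, 0, -0.016],
    [0, 0, -0.012],
    [0, 0, -0.006]
  ],
  "angular": [
    [0, 0, 0],
    [0, 0, 0],
    [0, 0, 0],
    [0, 0, 0],
    [0, 0, 0]
  ],
  "fingers": [0.435, 0.435, 0.435, 0.435, 0.435]
}}

```text
time_s: 6.4
tool_pos: [517.2, -174.8, 242.7]
eef_rot: [0.736, 0.677, -0.001, -0.0]
ft_force: [0.3, 0.4, -0.4]
opening: 0.283
```

Call:
{"fn": "arm_command", "kwargs": {
  "translation": [
    [0, 0, 0],
    [0, 0, 0]
  ],
  "angular": [
    [0, 0, 0],
    [0, 0, 0]
  ],
  "fingers": [0.435, 0.435]
}}

```text
time_s: 6.57
tool_pos: [517.9, -174.3, 244.3]
eef_rot: [0.736, 0.677, 0.0, 0.0]
ft_force: [-0.5, -0.3, 0.3]
opening: 0.285
```

Call:
{"fn": "arm_command", "kwargs": {
  "translation": [
    [0, 0, 0],
    [0, 0, 0],
    [0, 0, 0],
    [0, 0, 0],
    [0, 0, 0]
  ],
  "angular": [
    [0, 0, 0],
    [0, 0, 0],
    [0, 0, 0],
    [0, 0, 0],
    [0, 0, 0]
  ],
  "fingers": [1, 1, 1, 1, 1]
}}

```text
time_s: 6.98
tool_pos: [517.9, -173.4, 244.7]
eef_rot: [0.735, 0.678, -0.0, 0.001]
ft_force: [-1.7, -1.0, 3.6]
opening: 0.101
```

Call:
{"fn": "arm_command", "kwargs": {
  "translation": [
    [0, 0, 0.004],
    [0, 0, 0.01],
    [0, 0, 0.015],
    [0, 0, 0.015],
    [0, 0, 0.01]
  ],
  "angular": [
    [0, 0, 0],
    [0, 0, 0],
    [0, 0, 0],
    [0, 0, 0],
    [0, 0, 0]
  ],
  "fingers": [1, 1, 1, 1, 1]
}}

```text
time_s: 7.4
tool_pos: [517.8, -173.0, 299.4]
eef_rot: [0.735, 0.678, 0.0, 0.0]
ft_force: [0.8, -0.7, -4.5]
opening: 0.097
```

Call:
{"fn": "arm_command", "kwargs": {
  "translation": [
    [0, 0, 0.015],
    [0, 0, 0.02],
    [0, 0, 0.02],
    [0, 0, 0.015],
    [0, 0, 0]
  ],
  "angular": [
    [0, 0, 0],
    [0, 0, 0],
    [0, 0, 0],
    [0, 0, 0],
    [0, 0, 0]
  ],
  "fingers": [1, 1, 1, 1, 1]
}}

```text
time_s: 7.82
tool_pos: [518.7, -173.3, 371.5]
eef_rot: [0.735, 0.678, 0.002, 0.003]
ft_force: [0.0, -0.8, -3.8]
opening: 0.1
```

Run:
```python
from h import *
np.set_printoptions(precision=2,suppress=True)
p=imaging.camera("side");cv2.imwrite("pics/s7.png",cv2.resize(p["frame"][100:350,240:440],None,fx=2.4,fy=2.4))
s=robot.get_state();print(s["tool_pos"],s["qpos"],s["ft_force"],s["opening"])
```

```text
[ 518.28 -173.21  369.62] [-0.32  0.31 -0.16  1.1   0.    1.33] [-0.09 -0.24 -4.04] 0.09978489076458587
```

View pics/s7.png

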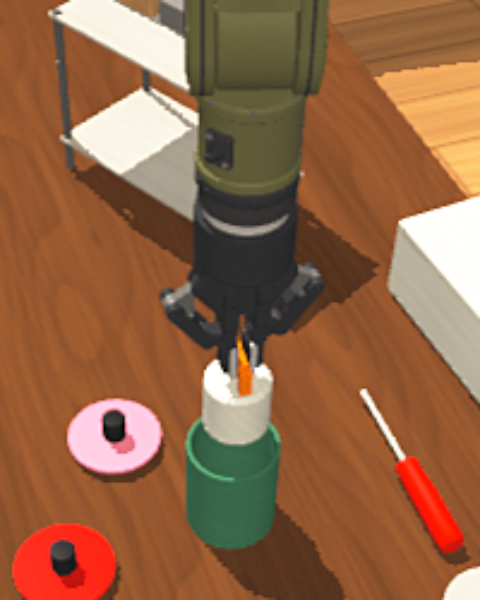

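Canister hangs straight and clear of the tin. Moving it to bare desk at about (500, 100).

Call:
{"fn": "arm_command", "kwargs": {
  "translation": [
    [-0.002, 0.034, 0],
    [-0.002, 0.034, 0],
    [-0.002, 0.034, 0],
    [-0.002, 0.034, -0.01],
    [-0.002, 0.034, -0.02]
  ],
  "angular": [
    [0, 0, 0.035],
    [0, 0, 0.035],
    [0, 0, 0.035],
    [0, 0, 0.035],
    [0, 0, 0.035]
  ],
  "fingers": [1, 1, 1, 1, 1]
}}

```text
time_s: 8.28
tool_pos: [507.9, -1.7, 338.4]
eef_rot: [0.673, 0.74, 0.001, 0.001]
ft_force: [0.0, 0.2, -3.3]
opening: 0.098
```

Call:
{"fn": "arm_command", "kwargs": {
  "translation": [
    [-0.002, 0.034, -0.02],
    [-0.003, 0.034, -0.02],
    [-0.003, 0.034, -0.02],
    [0, 0, -0.01],
    [0, 0, 0]
  ],
  "angular": [
    [0, 0, 0.035],
    [0, 0, 0.035],
    [0, 0, 0.035],
    [0, 0, 0],
    [0, 0, 0]
  ],
  "fingers": [1, 1, 1, 1, 1]
}}

```text
time_s: 8.7
tool_pos: [497.1, 100.3, 264.1]
eef_rot: [0.632, 0.775, -0.003, -0.003]
ft_force: [-0.7, -0.8, -4.0]
opening: 0.1
```

Call:
{"fn": "arm_command", "kwargs": {
  "translation": [
    [0, 0, -0.012],
    [0, 0, -0.008],
    [0, 0, -0.004],
    [0, 0, 0],
    [0, 0, 0]
  ],
  "angular": [
    [0, 0, 0],
    [0, 0, 0],
    [0, 0, 0],
    [0, 0, 0],
    [0, 0, 0]
  ],
  "fingers": [1, 1, 1, 1, 1]
}}

```text
time_s: 9.12
tool_pos: [499.6, 98.2, 244.0]
eef_rot: [0.634, 0.773, -0.0, -0.0]
ft_force: [0.5, 0.2, -4.4]
opening: 0.101
```

Call:
{"fn": "arm_command", "kwargs": {
  "translation": [
    [0, 0, -0.002],
    [0, 0, -0.0015],
    [0, 0, 0]
  ],
  "angular": [
    [0, 0, 0],
    [0, 0, 0],
    [0, 0, 0]
  ],
  "fingers": [1, 1, 1]
}}

```text
time_s: 9.37
tool_pos: [499.7, 98.7, 240.6]
eef_rot: [0.634, 0.774, 0.0, 0.0]
ft_force: [-0.5, 0.3, -3.1]
opening: 0.096
```

Call:
{"fn": "arm_command", "kwargs": {
  "translation": [
    [0, 0, -0.001],
    [0, 0, 0]
  ],
  "angular": [
    [0, 0, 0],
    [0, 0, 0]
  ],
  "fingers": [1, 1]
}}

```text
time_s: 9.53
tool_pos: [499.8, 98.9, 239.7]
eef_rot: [0.633, 0.774, 0.0, 0.0]
ft_force: [-0.8, 0.0, -2.8]
opening: 0.097
```

Call:
{"fn": "arm_command", "kwargs": {
  "translation": [
    [0, 0, -0.001],
    [0, 0, 0]
  ],
  "angular": [
    [0, 0, 0],
    [0, 0, 0]
  ],
  "fingers": [1, 1]
}}

```text
time_s: 9.7
tool_pos: [499.8, 98.9, 239.6]
eef_rot: [0.633, 0.774, 0.0, 0.0]
ft_force: [-2.5, -0.2, 5.4]
opening: 0.1
```

Call:
{"fn": "arm_command", "kwargs": {
  "translation": [
    [0, 0, -0.001],
    [0, 0, 0]
  ],
  "angular": [
    [0, 0, 0],
    [0, 0, 0]
  ],
  "fingers": [1, 1]
}}

```text
time_s: 9.87
tool_pos: [499.8, 98.9, 239.6]
eef_rot: [0.633, 0.774, 0.001, 0.001]
ft_force: [-4.6, -1.3, 12.9]
opening: 0.095
```

Call:
{"fn": "arm_command", "kwargs": {
  "translation": [
    [0, 0, 0.0015],
    [0, 0, 0],
    [0, 0, 0],
    [0, 0, 0],
    [0, 0, 0]
  ],
  "angular": [
    [0, 0, 0],
    [0, 0, 0],
    [0, 0, 0],
    [0, 0, 0],
    [0, 0, 0]
  ],
  "fingers": [1, 0.3, 0.3, 0.3, 0.3]
}}

```text
time_s: 10.28
tool_pos: [499.8, 98.9, 238.9]
eef_rot: [0.633, 0.774, 0.0, 0.0]
ft_force: [-0.3, -0.5, -0.3]
opening: 0.354
```

Call:
{"fn": "arm_command", "kwargs": {
  "translation": [
    [0, 0, 0.01],
    [0, 0, 0.025],
    [0, 0, 0.04],
    [0, 0, 0.04],
    [0, 0, 0.03]
  ],
  "angular": [
    [0, 0, 0],
    [0, 0, 0],
    [0, 0, 0],
    [0, 0, 0],
    [0, 0, 0]
  ],
  "fingers": [0.2, 0.2, 0, -1, -1]
}}

```text
time_s: 10.7
tool_pos: [499.8, 98.9, 386.7]
eef_rot: [0.633, 0.774, 0.001, 0.001]
ft_force: [1.3, 1.4, -0.6]
opening: 0.769
```

Run:
```python
from h import *
np.set_printoptions(precision=3,suppress=True)
pics={n:imaging.camera(n) for n in("side","scene")}
s=robot.get_state();print(s["time_s"],s["tool_pos"],s["qpos"],s["opening"])
for n,p in pics.items():
    f=p["frame"];np.savez(f"c8{n}.npz",f=f,E=p["extrinsics"],K=p["camera_matrix"])
    c=proj(np.array([[500,99,40]]),p)[0].astype(int);print(c)
    g=f.copy()
    for q in proj(rings([(29,0),(29,56)])+[499.8,99,0],p): cv2.circle(g,tuple(int(v) for v in q),0,(0,0,255),-1)
    cv2.imwrite(f"pics/{n}8.png",cv2.resize(g[c[1]-60:c[1]+60,c[0]-60:c[0]+60],None,fx=3,fy=3))
cv2.imwrite("pics/p8.png",np.hstack([cv2.imread("pics/side8.png"),cv2.imread("pics/scene8.png")]))
```

```text
10.8 [501.661  99.276 389.524] [ 0.195  0.239 -0.207  1.113  0.     1.567] 0.9289433814488663
[292 222]
[360 228]
```

View pics/p8.png

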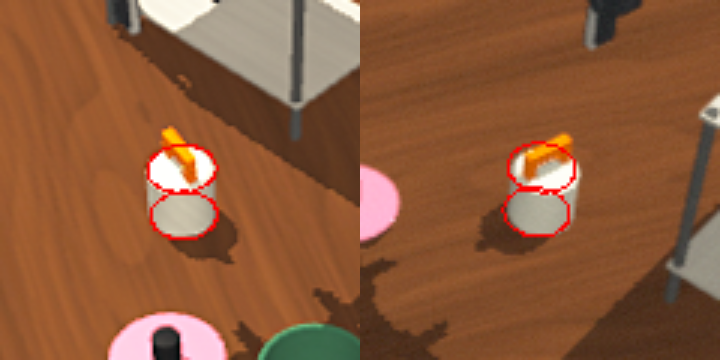

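Canister stands upright on bare desk near (500,101). The side view puts its bar at about (180,150) in the crop. I'll fit its position and work out the slanted pose.

```bash
cat > slant.py <<'E'
from h import *
def pose(psi,e,aim):
    r=np.array([np.cos(psi),np.sin(psi),0]);l=np.array([-np.sin(psi),np.cos(psi),0])
    d=np.cos(e)*r-np.sin(e)*np.array([0,0,1.]);x=np.cross(l,d)
    return np.array(aim)-155*d, np.c_[x,l,d], d
E
python3 - <<'E'
from slant import *
np.set_printoptions(precision=4,suppress=True)
obs=[];md=np.vstack([rings([(29,0),(29,56)])])
for n in("side","scene"):
    z=np.load(f"c8{n}.npz");p={"extrinsics":z["E"],"camera_matrix":z["K"]};f=z["f"]
    c=proj(np.array([[500,101,30]]),p)[0].astype(int)
    h=cv2.cvtColor(f,cv2.COLOR_BGR2HSV);m=(h[...,1]<90)&(h[...,2]>70);r=np.zeros_like(m);r[c[1]-32:c[1]+32,c[0]-22:c[0]+22]=1
    m=big(m&r);b=mbb(m);print(n,b);obs.append((p,b))
f=lambda x:np.concatenate([(bb(proj(md+[x[0],x[1],0],p))-b)[[0,2,3]] for p,b in obs])
s=least_squares(f,[500,100],loss="soft_l1");print(s.x,s.fun)
st=robot.get_state()
e=np.pi/4;psi=np.arctan2(s.x[1],s.x[0])
T,Rt,d=pose(psi,e,[s.x[0]+4*np.cos(psi),s.x[1]+4*np.sin(psi),34])
Rc=R.from_quat(st["eef_rot"]).as_matrix()
rv=R.from_matrix(Rt@Rc.T).as_rotvec();print("psi",psi,"rv",rv,np.linalg.norm(rv),rv/15)
pre=T-120*d
print("T",T,"pre",pre,"d",d,"now",st["tool_pos"],"delta",pre-st["tool_pos"])
E
```

```text
side [281. 211. 304. 241.]
scene [349. 219. 374. 247.]
[500.5178 102.7373] [ 0.0134  0.2642 -0.3398  0.2871 -0.5932 -0.3205]
psi 0.20244998171372178 rv [-0.4888 -0.7175  1.4811] 1.7167537033142193 [-0.0326 -0.0478  0.0987]
T [397.073   81.504  143.6016] pre [313.9531  64.4426 228.4544] d [ 0.6927  0.1422 -0.7071] now [501.6609  99.2756 389.5242] delta [-187.7078  -34.833  -161.0699]
```

Call:
{"fn": "arm_command", "kwargs": {
  "translation": [
    [-0.015, -0.002, 0],
    [-0.015, -0.002, 0],
    [-0.015, -0.003, -0.01],
    [-0.015, -0.003, -0.01],
    [-0.015, -0.003, -0.01]
  ],
  "angular": [
    [-0.0326, -0.0478, 0.0987],
    [-0.0326, -0.0478, 0.0987],
    [-0.0326, -0.0478, 0.0987],
    [-0.0326, -0.0478, 0.0987],
    [-0.0326, -0.0478, 0.0987]
  ],
  "fingers": [-1, -1, -1, -1, -1]
}}

```text
time_s: 11.22
tool_pos: [423.7, 85.7, 352.8]
eef_rot: [0.417, 0.898, 0.012, 0.143]
ft_force: [-0.3, 0.6, 0.2]
opening: 0.999
```

Call:
{"fn": "arm_command", "kwargs": {
  "translation": [
    [-0.01, -0.002, -0.01],
    [-0.01, -0.001, -0.01],
    [-0.01, -0.001, -0.01],
    [0, 0, -0.01],
    [0, 0, -0.01]
  ],
  "angular": [
    [-0.0326, -0.0478, 0.0987],
    [-0.0326, -0.0478, 0.0987],
    [-0.0326, -0.0478, 0.0987],
    [-0.0326, -0.0478, 0.0987],
    [-0.0326, -0.0478, 0.0987]
  ],
  "fingers": [-1, -1, -1, -1, -1]
}}

```text
time_s: 11.63
tool_pos: [393.2, 81.7, 302.7]
eef_rot: [0.168, 0.947, 0.024, 0.273]
ft_force: [1.1, 0.1, -0.5]
opening: 1.002
```

Call:
{"fn": "arm_command", "kwargs": {
  "translation": [
    [0, 0, -0.01],
    [0, 0, -0.01],
    [0, 0, -0.01],
    [0, 0, -0.01],
    [0, 0, -0.01]
  ],
  "angular": [
    [-0.0326, -0.0478, 0.0987],
    [-0.0326, -0.0478, 0.0987],
    [-0.0326, -0.0478, 0.0987],
    [-0.0326, -0.0478, 0.0987],
    [-0.0326, -0.0478, 0.0987]
  ],
  "fingers": [-1, -1, -1, -1, -1]
}}

```text
time_s: 12.05
tool_pos: [393.7, 81.8, 253.3]
eef_rot: [-0.094, 0.919, 0.033, 0.382]
ft_force: [0.2, -0.4, -1.2]
opening: 1.002
```

Call:
{"fn": "arm_command", "kwargs": {
  "translation": [
    [0, 0, 0],
    [0, 0, 0]
  ],
  "angular": [
    [0, 0, 0],
    [0, 0, 0]
  ],
  "fingers": [-1, -1]
}}

```text
time_s: 12.22
tool_pos: [393.3, 81.3, 252.2]
eef_rot: [-0.089, 0.921, 0.033, 0.379]
ft_force: [0.5, 0.3, 0.2]
opening: 1.0
```

```bash
cat > chk.py <<'E'
from slant import *
import sys
np.set_printoptions(precision=4,suppress=True)
def chk(T,psi,e=np.pi/4):
    st=robot.get_state();_,Rt,d=pose(psi,e,[0,0,0])
    Rc=R.from_quat(st["eef_rot"]).as_matrix()
    print("t",st["time_s"],"pos",st["tool_pos"],"rem",np.array(T)-st["tool_pos"],"rv",R.from_matrix(Rt@Rc.T).as_rotvec())
    print("q",st["qpos"],"F",st["ft_force"],st["opening"],"hold",st["tool_pos"]+155*Rc[:,2])
E
python3 - <<'E'
from chk import *
chk([397.07,81.5,143.6],.20245)
a=imaging.camera("side");b=imaging.camera("scene")
chk([397.07,81.5,143.6],.20245)
cv2.imwrite("pics/p9.png",np.hstack([cv2.resize(a["frame"][100:330,180:410],(390,390)),cv2.resize(b["frame"][80:310,250:480],(390,390))]))
E
```

```text
t 12.2167 pos [393.2856  81.3038 252.2265] rem [   3.7844    0.1962 -108.6265] rv [ 0.0078 -0.0045  0.0116]
q [ 0.2108  0.0439 -1.179  -0.4315 -0.0189  0.0094] F [0.5476 0.3258 0.238 ] 1.0004586315293966 hold [500.4035 101.2302 141.9827]
t 12.3167 pos [394.8954  81.8853 254.1145] rem [   2.1746   -0.3853 -110.5145] rv [0.0072 0.0002 0.0106]
q [ 0.2113  0.0423 -1.1756 -0.431  -0.0187  0.0087] F [-0.0535  0.1826  0.1885] 1.000196981964421 hold [502.4986 101.9944 144.3777]
```

View pics/p9.png

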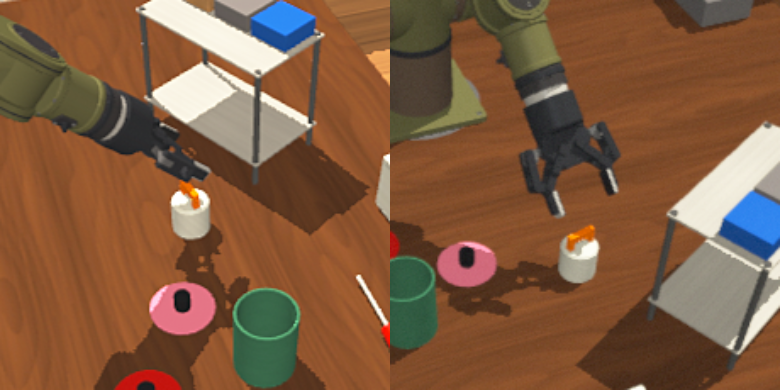

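The fingers point at the canister's axis from above and behind. j3 is near its limit, so I'll step down while watching it.

Call:
{"fn": "arm_command", "kwargs": {
  "translation": [
    [0.002, 0, -0.01],
    [0, 0, -0.01],
    [0, 0, -0.01]
  ],
  "angular": [
    [0.007, 0, 0.01],
    [0, 0, 0],
    [0, 0, 0]
  ],
  "fingers": [-1, -1, -1]
}}

```text
time_s: 12.57
tool_pos: [398.1, 82.3, 225.1]
eef_rot: [-0.093, 0.918, 0.039, 0.383]
ft_force: [-0.4, 0.2, -0.4]
opening: 1.004
```

Run:
```python
from chk import *
chk([397.07,81.5,143.6],.20245)
D=[([.26068,-.13938,1.17272],524.65,403.86),([.32989,-.20648,1.03385],546.5,341.82),([.239,-.207,1.113],511.4,389.5),([.0439,-1.179,-.4315],401.6,252.2),([.0423,-1.1756,-.431],403.3,254.1)]
s=robot.get_state();D.append((s["qpos"][1:4],np.hypot(*s["tool_pos"][:2]),s["tool_pos"][2]))
def fk(x,q):
    r0,z0,L2,a2,L3,a3,L4=x;A=a2+q[0];B=a3+q[0]-q[1];C=q[0]-q[1]+q[2]
    return np.array([r0+L2*np.cos(A)+L3*np.cos(B)+L4*np.cos(C), z0-L2*np.sin(A)-L3*np.sin(B)-L4*np.sin(C)])
prior=np.array([0,200,330,-1.57,330,0,250.]);sg=np.array([30,100,100,.4,100,.4,100])
f=lambda x:np.r_[np.concatenate([fk(x,q)-[r,z] for q,r,z in D]),.3*(x-prior)/sg]
o=least_squares(f,prior,x_scale=sg);print(o.x,o.fun)
for r,z,e in [(405.4,143.6,.785),(405.4,200,.785),(425,190,.785),(405,170,.785),(415,130,.95)]:
    g=lambda q:np.r_[fk(o.x,q)-[r,z],100*(q[0]-q[1]+q[2]-e)]
    t=least_squares(g,[.1,-1.1,-.5]);print(r,z,e,t.x,t.cost)
```

```text
t 12.5667 pos [398.0716  82.253  225.144 ] rem [ -1.0016  -0.753  -81.544 ] rv [-0.0006  0.0045 -0.0001]
q [ 0.2043  0.1416 -1.2287 -0.5894 -0.0015  0.001 ] F [-0.4359  0.1563 -0.4327] 1.0036346058256664 hold [505.928  104.3661 116.0431]
[ -0.0152 218.2724 568.2384  -1.572  390.9901  -0.155  268.8017] [-0.1062 -0.0212 -0.0437 -0.042   0.1512  0.0689  0.0029  0.0067 -0.0364
 -0.0566  0.0322  0.044  -0.0002  0.0548  0.7147 -0.0015  0.183  -0.1163
  0.0564]
405.4 143.6 0.785 [ 0.484  -1.3663 -1.0653] 1.6772168921130237e-27
405.4 200 0.785 [ 0.2315 -1.2737 -0.7202] 1.0159049345049343e-26
425 190 0.785 [ 0.2858 -1.2461 -0.7469] 0.0
405 170 0.785 [ 0.3584 -1.326  -0.8994] 5.497177218032621e-27
415 130 0.95 [ 0.4153 -1.2336 -0.699 ] 3.292804026005656e-27
```

```bash
cat > kin.py <<'E'
import numpy as np
from scipy.optimize import least_squares
X=[ -0.0152, 218.2724, 568.2384 , -1.572 , 390.9901 , -0.155 , 268.8017]
def fk(q,x=X):
    r0,z0,L2,a2,L3,a3,L4=x;A=a2+q[0];B=a3+q[0]-q[1];C=q[0]-q[1]+q[2]
    return np.array([r0+L2*np.cos(A)+L3*np.cos(B)+L4*np.cos(C), z0-L2*np.sin(A)-L3*np.sin(B)-L4*np.sin(C)])
def ik(r,z,e):
    t=least_squares(lambda q:np.r_[fk(q)-[r,z],100*(q[0]-q[1]+q[2]-e)],[.3,-1.,-.5]);return t.x,t.cost
E
python3 - <<'E'
from kin import *
np.set_printoptions(precision=3,suppress=True)
for e in(.8,.85,.9,.95,1.0,1.1):
  for dz in (0,60): print(e,dz,*ik(515-155*np.cos(e),34+155*np.sin(e)+dz,e))
print("shelf")
for e in(.75,.8,.85,.9,.95): print(e,*ik(654-155*np.cos(e),45+34+155*np.sin(e),e))
print("far desk")
for R in(540,560,580,600): print(R,*ik(R+4-155*np.cos(.785),34+155*np.sin(.785),.785))
E
```

```text
0.8 0 [ 0.46  -1.348 -1.008] 1.8621061667741984e-27
0.8 60 [ 0.205 -1.25  -0.655] 6.52397829379092e-27
0.85 0 [ 0.395 -1.287 -0.832] 1.2924697071141057e-26
0.85 60 [ 0.173 -1.192 -0.515] 5.497177218032621e-27
0.9 0 [ 0.348 -1.228 -0.676] 5.2555111095285545e-23
0.9 60 [ 0.153 -1.135 -0.388] 8.139565427683552e-27
0.95 0 [ 0.316 -1.171 -0.537] 1.71252236192619e-25
0.95 60 [ 0.141 -1.08  -0.271] 1.0343938619710517e-26
1.0 0 [ 0.295 -1.115 -0.409] 2.003746142306631e-26
1.0 60 [ 0.138 -1.025 -0.163] 6.462348535570529e-27
1.1 0 [ 0.278 -1.005 -0.183] 4.406715856083891e-23
1.1 60 [ 0.148 -0.918  0.035] 1.6402390371807888e-26
shelf
0.75 [ 0.408 -1.008 -0.666] 6.462348535570529e-27
0.8 [ 0.384 -0.958 -0.541] 6.866245319043687e-27
0.85 [ 0.367 -0.906 -0.423] 1.0159049345049343e-26
0.9 [ 0.356 -0.853 -0.31 ] 1.298632682936145e-26
0.95 [ 0.352 -0.8   -0.201] 1.662139788061987e-26
far desk
540 [ 0.474 -1.289 -0.977] 1.8621061667741984e-27
560 [ 0.473 -1.237 -0.925] 4.0389678347315804e-28
580 [ 0.476 -1.187 -0.878] 4.0389678347315804e-28
600 [ 0.481 -1.137 -0.834] 6.866245319043687e-27
```

Run:
```python
from chk import *
T,Rt,d=pose(.2,.9,[500.2+3.9,101+.8,34]);print(T)
chk(T,.2,.9)
```

```text
[409.671   82.6583 155.4157]
t 12.5667 pos [398.0716  82.253  225.144 ] rem [ 11.5994   0.4053 -69.7283] rv [-0.0235  0.1168 -0.0026]
q [ 0.2043  0.1416 -1.2287 -0.5894 -0.0015  0.001 ] F [-0.4359  0.1563 -0.4327] 1.0036346058256664 hold [505.928  104.3661 116.0431]
```

Call:
{"fn": "arm_command", "kwargs": {
  "translation": [
    [0.0055, 0, 0],
    [0.006, 0, 0],
    [0, 0, -0.014],
    [0, 0, -0.016],
    [0, 0, 0]
  ],
  "angular": [
    [-0.0118, 0.0585, -0.001],
    [-0.0118, 0.0585, -0.001],
    [0, 0, 0],
    [0, 0, 0],
    [0, 0, 0]
  ],
  "fingers": [-1, -1, -1, -1, -1]
}}

```text
time_s: 12.98
tool_pos: [408.5, 82.1, 193.1]
eef_rot: [-0.095, 0.94, 0.033, 0.325]
ft_force: [-0.4, -0.1, 0.2]
opening: 0.998
```

Run:
```python
from chk import *
T=[409.67,82.66,155.4]
chk(T,.2,.9)
st=robot.get_state();p=imaging.camera("wrist");q=imaging.camera("side")
f=p["frame"]
for c in rings([(29,0),(29,56)])+[500.2,101,0]:
    u=wproj(np.array([c]),p,st)[0];cv2.circle(f,tuple(int(v) for v in u),1,(0,0,255),-1)
cv2.imwrite("pics/p10.png",np.hstack([cv2.resize(q["frame"][120:300,200:380],(340,340)),cv2.resize(f,(453,340))]))
```

```text
t 12.9833 pos [408.5287  82.0904 193.0919] rem [  1.1413   0.5696 -37.6919] rv [ 0.0014 -0.0056 -0.001 ]
q [ 0.1976  0.216  -1.1715 -0.4818  0.0019 -0.0028] F [-0.4498 -0.0943  0.2364] 0.9979039916652523 hold [502.258  101.155   71.1233]
```

View pics/p10.png

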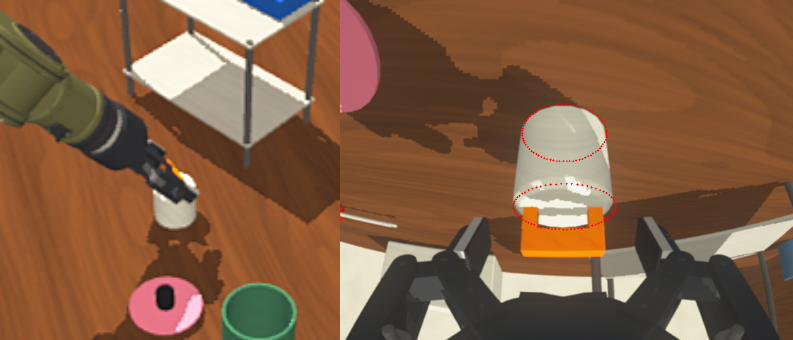

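The overlay matches the canister, which is centred between the open fingers. Descending and closing.

Call:
{"fn": "arm_command", "kwargs": {
  "translation": [
    [0.001, 0, -0.012],
    [0, 0, -0.012],
    [0, 0, -0.008],
    [0, 0, -0.004],
    [0, 0, 0]
  ],
  "angular": [
    [0, 0, 0],
    [0, 0, 0],
    [0, 0, 0],
    [0, 0, 0],
    [0, 0, 0]
  ],
  "fingers": [-1, -1, -1, -1, -1]
}}

```text
time_s: 13.5
tool_pos: [409.3, 82.0, 158.0]
eef_rot: [-0.095, 0.94, 0.033, 0.326]
ft_force: [0.3, -0.5, -0.2]
opening: 1.001
```

Run:
```python
from chk import *
T=[409.67,82.66,155.4]
chk(T,.2,.9)
st=robot.get_state();p=imaging.camera("wrist");q=imaging.camera("side")
f=p["frame"]
for c in rings([(29,0),(29,56)])+[500.2,101,0]:
    u=wproj(np.array([c]),p,st)[0];cv2.circle(f,tuple(int(v) for v in u),1,(0,0,255),-1)
cv2.imwrite("pics/p11.png",np.hstack([cv2.resize(q["frame"][120:300,200:380],(340,340)),cv2.resize(f,(453,340))]))
```

```text
t 13.5 pos [409.3078  81.967  157.9502] rem [ 0.3622  0.693  -2.5502] rv [ 0.0013 -0.0037 -0.0018]
q [ 0.1967  0.3364 -1.224  -0.6565  0.0027 -0.0043] F [ 0.3415 -0.5035 -0.2354] 1.0007254363357923 hold [503.2512 101.1165  36.1597]
```

View pics/p11.png

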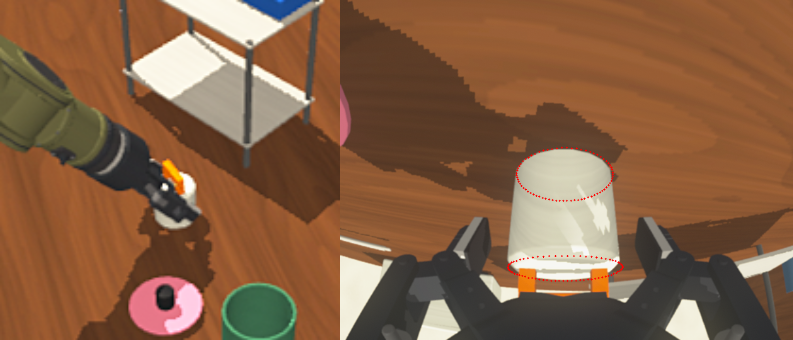

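Call:
{"fn": "arm_command", "kwargs": {
  "translation": [
    [0, 0, -0.001],
    [0, 0, 0],
    [0, 0, 0],
    [0, 0, 0],
    [0, 0, 0]
  ],
  "angular": [
    [0, 0, 0],
    [0, 0, 0],
    [0, 0, 0],
    [0, 0, 0],
    [0, 0, 0]
  ],
  "fingers": [-0.2, 0.2, 1, 1, 1]
}}

```text
time_s: 14.02
tool_pos: [409.3, 82.0, 157.8]
eef_rot: [-0.095, 0.94, 0.033, 0.327]
ft_force: [-2.9, 0.1, 7.1]
opening: 0.665
```

Call:
{"fn": "arm_command", "kwargs": {
  "translation": [
    [0, 0, 0],
    [0, 0, 0]
  ],
  "angular": [
    [0, 0, 0],
    [0, 0, 0]
  ],
  "fingers": [1, 1]
}}

```text
time_s: 14.18
tool_pos: [409.3, 81.9, 157.8]
eef_rot: [-0.095, 0.94, 0.033, 0.327]
ft_force: [-2.8, -1.1, 6.9]
opening: 0.663
```

Call:
{"fn": "arm_command", "kwargs": {
  "translation": [
    [0, 0, 0.004],
    [0, 0, 0.008],
    [0, 0, 0.012],
    [0, 0, 0.012],
    [0, 0, 0.012]
  ],
  "angular": [
    [0, 0, 0],
    [0, 0, 0],
    [0, 0, 0],
    [0, 0, 0],
    [0, 0, 0]
  ],
  "fingers": [1, 1, 1, 1, 1]
}}

```text
time_s: 14.6
tool_pos: [407.8, 81.6, 204.7]
eef_rot: [-0.095, 0.941, 0.033, 0.324]
ft_force: [-0.2, 0.7, -3.8]
opening: 0.662
```

Call:
{"fn": "arm_command", "kwargs": {
  "translation": [
    [0, 0, 0.012],
    [0, 0, 0.008],
    [0, 0, 0.004],
    [0, 0, 0],
    [0, 0, 0]
  ],
  "angular": [
    [0, 0, 0],
    [0, 0, 0],
    [0, 0, 0],
    [0, 0, 0],
    [0, 0, 0]
  ],
  "fingers": [1, 1, 1, 1, 1]
}}

```text
time_s: 15.02
tool_pos: [408.5, 81.7, 228.6]
eef_rot: [-0.095, 0.94, 0.033, 0.325]
ft_force: [-0.5, 0.8, -4.0]
opening: 0.661
```

Run:
```python
from chk import *
st0=robot.get_state();p=imaging.camera("wrist");q=imaging.camera("side");s=imaging.camera("scene")
chk([0,0,0],.2,.9)
f=p["frame"]
dz=st0["tool_pos"]-np.array([409.3,81.95,157.8]);print(dz)
for c in rings([(29,0),(29,56)])+[500.2,101,0]+dz:
    u=wproj(np.array([c]),p,st0)[0];cv2.circle(f,tuple(int(v) for v in u),1,(0,0,255),-1)
cv2.imwrite("pics/p12.png",np.hstack([cv2.resize(q["frame"][110:260,220:370],(380,380)),cv2.resize(s["frame"][110:260,290:440],(380,380))]))
cv2.imwrite("pics/w12.png",f)
```

```text
t 15.1667 pos [408.4602  81.7165 227.9961] rem [-408.4602  -81.7165 -227.9961] rv [ 0.0018 -0.0058 -0.002 ]
q [ 0.1964  0.1137 -1.1136 -0.3213  0.0029 -0.0047] F [ 0.3522 -0.0291 -3.5184] 0.6641666080094153 hold [502.1514 100.8231 106.0046]
[-0.8047 -0.2274 70.7993]
```

View pics/p12.png

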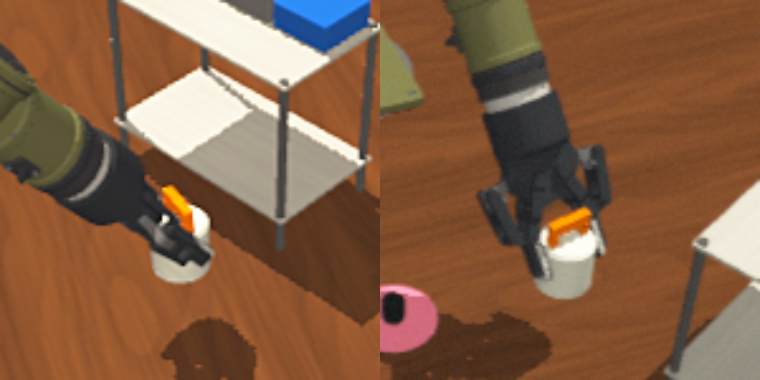

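View pics/w12.png

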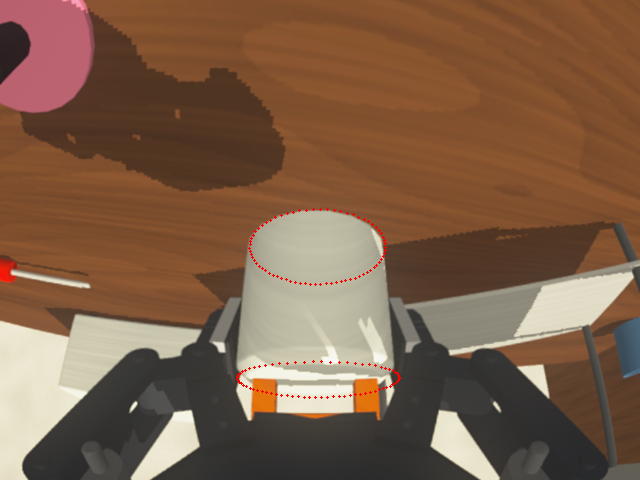

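The canister hangs upright in the grip without slip and the overlay fits. Working out the swing and the insertion.

Run:
```python
import numpy as np
from kin import *
np.set_printoptions(precision=4,suppress=True)
a=.1975+.0568*np.arange(6);P=416.6*np.c_[np.cos(a),np.sin(a)];print(np.diff(P,axis=0),P[-1])
u=np.array([np.cos(.482),np.sin(.482)]);print("radial",u,"final TCP",(656-92.9)*u)
for r in(416,480,563):print(ik(r,157.8+53,.9))
```

```text
[[ -5.2994  23.0586]
 [ -6.5999  22.7205]
 [ -7.8791  22.3092]
 [ -9.1328  21.826 ]
 [-10.3571  21.2723]] [369.2331 192.9313]
radial [0.8861 0.4636] final TCP [498.9458 261.0263]
(array([ 0.1625, -1.1482, -0.4107]), np.float64(2.106426249882461e-26))
(array([ 0.2428, -1.0133, -0.3561]), np.float64(8.139565427683552e-27))
(array([ 0.3423, -0.8291, -0.2714]), np.float64(6.52397829379092e-27))
```

Call:
{"fn": "arm_command", "kwargs": {
  "translation": [
    [-0.0053, 0.0231, 0],
    [-0.0066, 0.0227, 0],
    [-0.0079, 0.0223, -0.003],
    [-0.0091, 0.0218, -0.003],
    [-0.0103, 0.0213, -0.003]
  ],
  "angular": [
    [0, 0, 0.0568],
    [0, 0, 0.0568],
    [0, 0, 0.0568],
    [0, 0, 0.0568],
    [0, 0, 0.0568]
  ],
  "fingers": [1, 1, 1, 1, 1]
}}

```text
time_s: 15.58
tool_pos: [369.5, 194.0, 219.3]
eef_rot: [-0.229, 0.917, 0.079, 0.317]
ft_force: [0.6, -0.1, -4.0]
opening: 0.662
```

Call:
{"fn": "arm_command", "kwargs": {
  "translation": [
    [0, 0, -0.004],
    [0, 0, -0.004],
    [0, 0, 0],
    [0, 0, 0]
  ],
  "angular": [
    [0, 0, 0],
    [0, 0, 0],
    [0, 0, 0],
    [0, 0, 0]
  ],
  "fingers": [1, 1, 1, 1]
}}

```text
time_s: 15.92
tool_pos: [369.8, 192.4, 211.2]
eef_rot: [-0.227, 0.918, 0.078, 0.317]
ft_force: [-0.8, 0.1, -3.9]
opening: 0.662
```

```bash
cat > sh.py <<'E'
from chk import *
def rep(tag,view=True):
    st=robot.get_state();Rc=R.from_quat(st["eef_rot"]).as_matrix();d=Rc[:,2]
    psi=np.arctan2(d[1],d[0]);e=np.arcsin(-d[2])
    can=st["tool_pos"]+np.array([92.9*np.cos(psi),92.9*np.sin(psi),-157.8])
    dx=can[:2]-[630,302];yaw=.493
    print(tag,"t",st["time_s"],"tcp",st["tool_pos"],"psi,e",psi,e,"roll",Rc[2,1],"can",can,"in shelf",dx@[np.cos(yaw),np.sin(yaw)],dx@[-np.sin(yaw),np.cos(yaw)],"F",st["ft_force"],"q",st["qpos"])
    return st,can
E
python3 - <<'E'
from sh import *
rep("")
q=imaging.camera("side");s=imaging.camera("scene")
cv2.imwrite("pics/p13.png",np.hstack([cv2.resize(q["frame"][70:250,210:390],(390,390)),cv2.resize(s["frame"][130:310,370:550],(390,390))]))
E
```

```text
t 15.9167 tcp [369.7535 192.4475 211.157 ] psi,e 0.4835840336527263 0.9056390788098158 roll -0.000920165875476997 can [452.001  235.6419  53.357 ] in shelf -188.2076781192276 25.785704747599034 F [-0.7587  0.0857 -3.9022] q [ 0.4789  0.1614 -1.1419 -0.3976  0.0029 -0.0052]
```

View pics/p13.png

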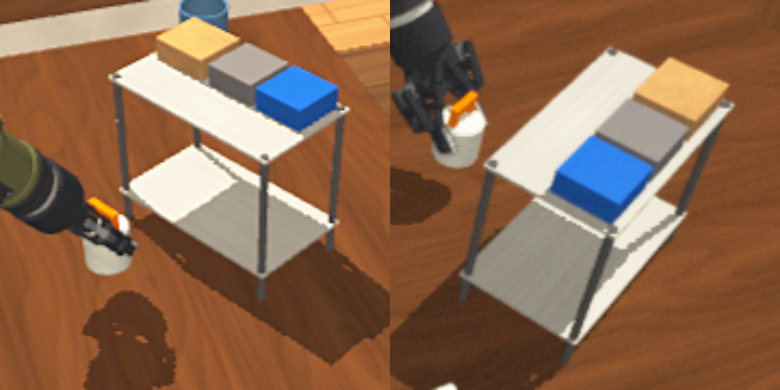

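Canister is 113 mm in front of the shelf edge, centred between the posts. Moving in.

Call:
{"fn": "arm_command", "kwargs": {
  "translation": [
    [0.0133, 0.007, 0.001],
    [0.0177, 0.0093, 0],
    [0.0177, 0.0093, 0],
    [0.0133, 0.007, 0],
    [0, 0, 0]
  ],
  "angular": [
    [0, 0, 0],
    [0, 0, 0],
    [0, 0, 0],
    [0, 0, 0],
    [0, 0, 0]
  ],
  "fingers": [1, 1, 1, 1, 1]
}}

```text
time_s: 16.43
tool_pos: [436.1, 227.0, 214.9]
eef_rot: [-0.226, 0.916, 0.079, 0.321]
ft_force: [0.9, 0.5, -2.7]
opening: 0.66
```

Run:
```python
from sh import *
st,can=rep("")
q=imaging.camera("side");s=imaging.camera("scene")
for p in(q,s):
    for u in proj(rings([(29,0),(29,56)])+can,p): cv2.circle(p["frame"],tuple(int(v) for v in u),0,(0,0,255),-1)
rep("")
cv2.imwrite("pics/p14.png",np.hstack([cv2.resize(q["frame"][90:240,230:380],(390,390)),cv2.resize(s["frame"][150:300,380:530],(390,390))]))
```

```text
t 16.4333 tcp [436.133  227.0357 214.9395] psi,e 0.48353144226436134 0.8962716646862503 roll -0.0007253697398504622 can [518.3828 270.2258  57.1395] in shelf -113.3632806422482 24.83466950892027 F [ 0.8779  0.5098 -2.677 ] q [ 0.4791  0.2481 -0.9845 -0.3363  0.0027 -0.0046]
 t 16.5333 tcp [432.438  225.3001 213.0332] psi,e 0.4839618610364878 0.9034126814481511 roll -0.0006501443413358954 can [514.6692 268.5255  55.2332] in shelf -117.43939442054388 25.094421693284577 F [-0.8366 -1.3448 -4.0169] q [ 0.4795  0.2465 -0.9911 -0.3342  0.0028 -0.0046]
```

View pics/p14.png

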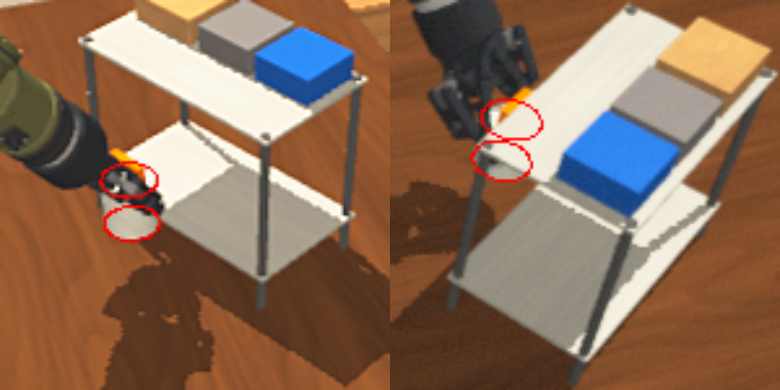

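Call:
{"fn": "arm_command", "kwargs": {
  "translation": [
    [0.0133, 0.007, -0.001],
    [0.0177, 0.0093, 0],
    [0.0177, 0.0093, 0],
    [0.0089, 0.0046, 0],
    [0, 0, 0]
  ],
  "angular": [
    [0, 0, 0],
    [0, 0, 0],
    [0, 0, 0],
    [0, 0, 0],
    [0, 0, 0]
  ],
  "fingers": [1, 1, 1, 1, 1]
}}

```text
time_s: 16.95
tool_pos: [491.1, 256.4, 212.7]
eef_rot: [-0.227, 0.917, 0.079, 0.319]
ft_force: [-0.0, 0.3, -3.4]
opening: 0.659
```

Call:
{"fn": "arm_command", "kwargs": {
  "translation": [
    [0, 0, 0]
  ],
  "angular": [
    [0, 0, 0]
  ],
  "fingers": [1]
}}

```text
time_s: 17.03
tool_pos: [488.7, 255.2, 211.4]
eef_rot: [-0.227, 0.917, 0.078, 0.317]
ft_force: [-1.2, -0.5, -4.6]
opening: 0.661
```

Run:
```python
from sh import *
st,can=rep("")
q=imaging.camera("side");s=imaging.camera("scene")
rep("")
cv2.imwrite("pics/p15.png",np.hstack([cv2.resize(q["frame"][80:230,240:390],(390,390)),cv2.resize(s["frame"][150:300,380:530],(390,390))]))
```

```text
t 17.0333 tcp [488.6851 255.2008 211.4079] psi,e 0.4847619132515495 0.9055133171182125 roll -0.0006425768127647224 can [570.8818 298.492   53.6079] in shelf -53.7385251309797 24.888643528014878 F [-1.1994 -0.503  -4.6435] q [ 0.4806  0.327  -0.8506 -0.2721  0.0026 -0.0043]
 t 17.1333 tcp [487.6216 254.7507 210.9006] psi,e 0.48498724271865773 0.90733998450354 roll -0.0006154912636608112 can [569.8085 298.0604  53.1006] in shelf -54.88821231722942 25.016446975927163 F [ 0.0828 -0.5146 -3.9917] q [ 0.4807  0.3265 -0.8525 -0.2717  0.0026 -0.0044]
```

View pics/p15.png

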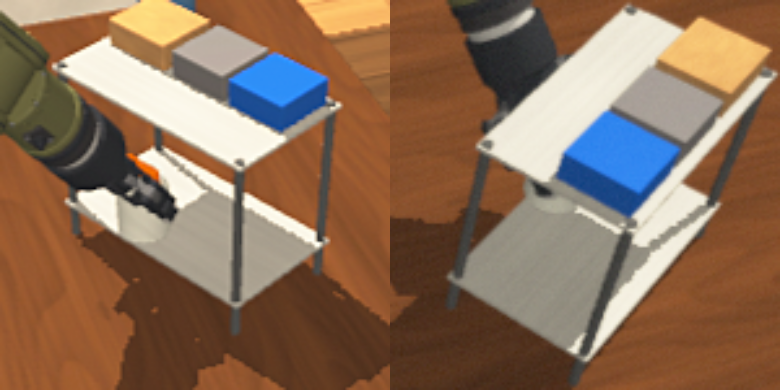

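Call:
{"fn": "arm_command", "kwargs": {
  "translation": [
    [0.006, 0.003, 0],
    [0.0065, 0.0035, 0],
    [0, 0, -0.003],
    [0, 0, -0.002],
    [0, 0, 0]
  ],
  "angular": [
    [0, 0, 0],
    [0, 0, 0],
    [0, 0, 0],
    [0, 0, 0],
    [0, 0, 0]
  ],
  "fingers": [1, 1, 1, 1, 1]
}}

```text
time_s: 17.55
tool_pos: [501.6, 262.2, 206.2]
eef_rot: [-0.228, 0.917, 0.078, 0.317]
ft_force: [0.3, 0.3, -3.6]
opening: 0.663
```

Run:
```python
from sh import *
rep("")
```

```text
t 17.55 tcp [501.6462 262.1832 206.1565] psi,e 0.48524305726195094 0.9052113853601732 roll -0.0005865699089377951 can [583.822  305.5139  48.3565] in shelf -39.01595798241377 24.950167907154718 F [ 0.2795  0.3431 -3.6416] q [ 0.4809  0.3546 -0.8233 -0.2727  0.0027 -0.0044]
```

Call:
{"fn": "arm_command", "kwargs": {
  "translation": [
    [0, 0, -0.0015],
    [0, 0, -0.001],
    [0, 0, 0]
  ],
  "angular": [
    [0, 0, 0],
    [0, 0, 0],
    [0, 0, 0]
  ],
  "fingers": [1, 1, 1]
}}

```text
time_s: 17.8
tool_pos: [501.7, 262.2, 204.0]
eef_rot: [-0.227, 0.917, 0.078, 0.317]
ft_force: [-0.9, -0.6, -3.6]
opening: 0.663
```

Call:
{"fn": "arm_command", "kwargs": {
  "translation": [
    [0, 0, -0.001],
    [0, 0, 0]
  ],
  "angular": [
    [0, 0, 0],
    [0, 0, 0]
  ],
  "fingers": [1, 1]
}}

```text
time_s: 17.97
tool_pos: [501.9, 262.3, 203.3]
eef_rot: [-0.227, 0.917, 0.078, 0.318]
ft_force: [0.6, -0.7, -3.8]
opening: 0.667
```

Call:
{"fn": "arm_command", "kwargs": {
  "translation": [
    [0, 0, -0.001],
    [0, 0, 0]
  ],
  "angular": [
    [0, 0, 0],
    [0, 0, 0]
  ],
  "fingers": [1, 1]
}}

```text
time_s: 18.13
tool_pos: [502.4, 262.5, 203.0]
eef_rot: [-0.227, 0.917, 0.079, 0.319]
ft_force: [-0.2, -0.7, -1.5]
opening: 0.665
```

Call:
{"fn": "arm_command", "kwargs": {
  "translation": [
    [0, 0, -0.001],
    [0, 0, 0]
  ],
  "angular": [
    [0, 0, 0],
    [0, 0, 0]
  ],
  "fingers": [1, 1]
}}

```text
time_s: 18.3
tool_pos: [502.8, 262.8, 202.7]
eef_rot: [-0.227, 0.917, 0.079, 0.32]
ft_force: [-3.1, -0.7, 3.1]
opening: 0.664
```

Call:
{"fn": "arm_command", "kwargs": {
  "translation": [
    [0, 0, 0],
    [0, 0, 0],
    [0, 0, 0],
    [0, 0, 0],
    [0, 0, 0]
  ],
  "angular": [
    [0, 0, 0],
    [0, 0, 0],
    [0, 0, 0],
    [0, 0, 0],
    [0, 0, 0]
  ],
  "fingers": [-0.4, -0.7, -1, -1, -1]
}}

```text
time_s: 18.72
tool_pos: [502.2, 262.4, 201.5]
eef_rot: [-0.227, 0.917, 0.079, 0.318]
ft_force: [-0.3, -0.9, 0.1]
opening: 0.996
```

Run:
```python
from sh import *
st,can=rep("")
w=imaging.camera("wrist")
f=w["frame"]
for c in rings([(29,0),(29,56)])+[584.7,306,45]:
    u=wproj(np.array([c]),w,st)[0];cv2.circle(f,tuple(int(v) for v in u),1,(0,0,255),-1)
cv2.imwrite("pics/w16.png",f)
```

```text
t 18.7167 tcp [502.1678 262.4428 201.476 ] psi,e 0.4851311227841667 0.9033134615253482 roll -0.0006710601175966557 can [584.3484 305.7643  43.676 ] in shelf -38.43370951386162 24.9215797388924 F [-0.3073 -0.8613  0.0998] q [ 0.4809  0.3645 -0.8285 -0.2896  0.0026 -0.0044]
```

View pics/w16.png

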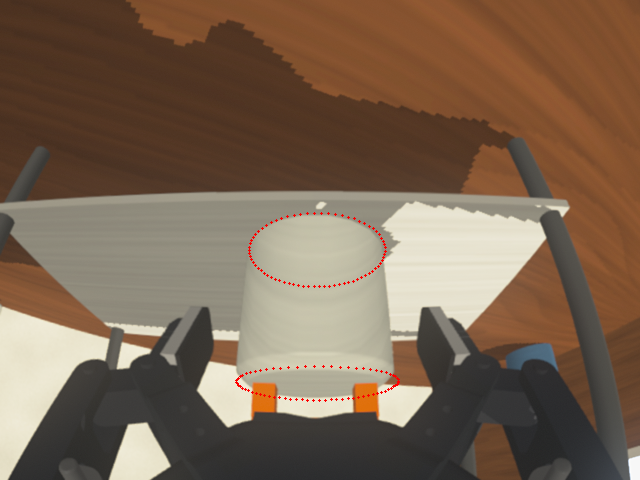

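The canister stands on the lower board with both fingers clear of it. I'll retreat horizontally, which also moves away from the upper board.

Call:
{"fn": "arm_command", "kwargs": {
  "translation": [
    [-0.0044, -0.0023, 0],
    [-0.0088, -0.0046, 0],
    [-0.0133, -0.007, 0],
    [-0.0177, -0.0093, 0],
    [-0.0177, -0.0093, 0]
  ],
  "angular": [
    [0, 0, 0],
    [0, 0, 0],
    [0, 0, 0],
    [0, 0, 0],
    [0, 0, 0]
  ],
  "fingers": [-1, -1, -1, -1, -1]
}}

```text
time_s: 19.18
tool_pos: [438.8, 229.2, 201.3]
eef_rot: [-0.227, 0.917, 0.078, 0.318]
ft_force: [-0.7, -0.6, 0.5]
opening: 1.0
```

Call:
{"fn": "arm_command", "kwargs": {
  "translation": [
    [-0.0177, -0.0093, 0.01],
    [-0.0177, -0.0093, 0.02],
    [-0.009, -0.0046, 0.03],
    [0, 0, 0.03],
    [0, 0, 0]
  ],
  "angular": [
    [0, 0, 0],
    [0, 0, 0],
    [0, 0, 0],
    [0, 0, 0],
    [0, 0, 0]
  ],
  "fingers": [-1, -1, -1, -1, -1]
}}

```text
time_s: 19.6
tool_pos: [396.4, 207.0, 296.9]
eef_rot: [-0.227, 0.915, 0.08, 0.323]
ft_force: [0.8, 1.0, 1.1]
opening: 0.997
```

Run:
```python
from sh import *
rep("")
s=imaging.camera("scene");q=imaging.camera("side");w=imaging.camera("wrist")
c=np.array([584.7,306,45])
for p in(q,s):
    for u in proj(rings([(29,0),(29,56)])+c,p): cv2.circle(p["frame"],tuple(int(v) for v in u),0,(0,0,255),-1)
cv2.imwrite("pics/p17.png",np.hstack([cv2.resize(q["frame"][80:230,240:390],(390,390)),cv2.resize(s["frame"][150:300,380:530],(390,390))]))
cv2.imwrite("pics/s17.png",q["frame"]);cv2.imwrite("pics/w17.png",w["frame"])
```

```text
t 19.6 tcp [396.3817 207.0171 296.9104] psi,e 0.48519652980452826 0.8932398191251232 roll -0.0006481755173284309 can [478.5594 250.344  139.1104] in shelf -157.8538359751317 26.16772813673932 F [0.7794 1.0081 1.0845] q [ 0.4803  0.0118 -0.9423 -0.0609  0.0031 -0.0049]
```

View pics/p17.png

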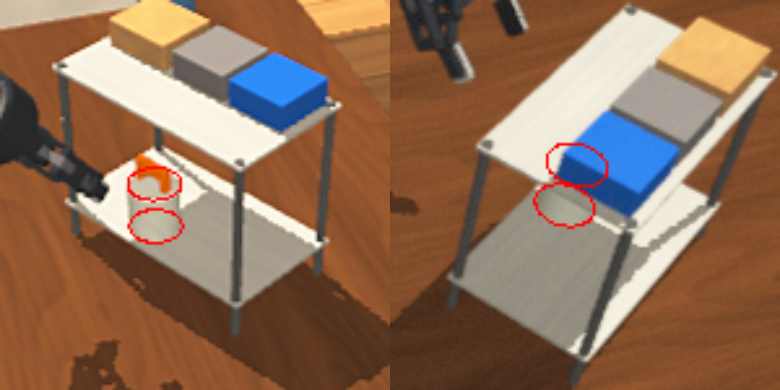

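View pics/s17.png

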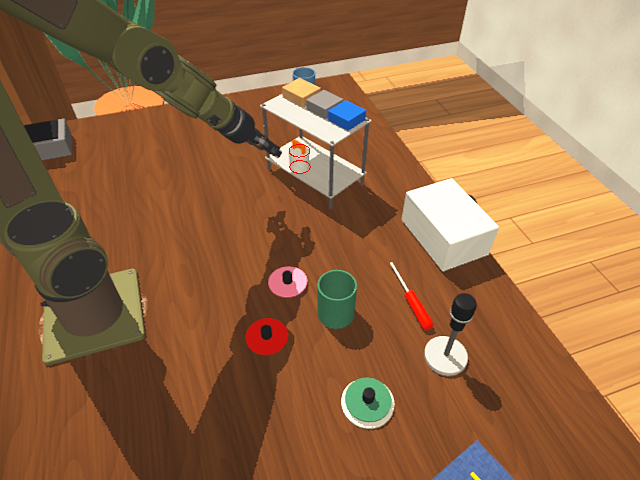

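View pics/w17.png

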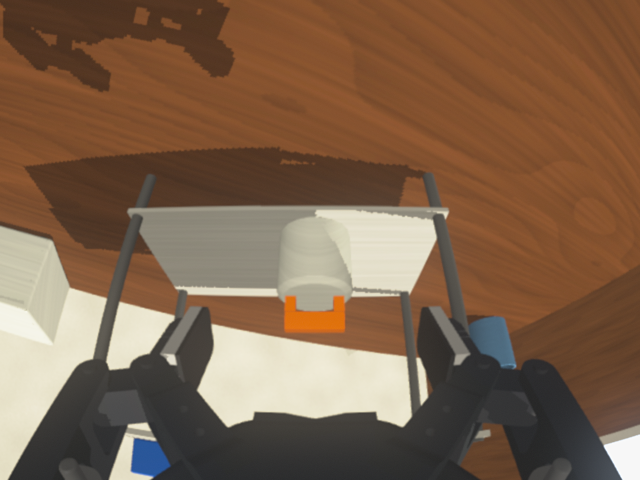

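Run:
```python
from m import *
pics={n:imaging.camera(n) for n in ("scene","side")}
f={n:p["frame"] for n,p in pics.items()}
o=[(pics["scene"],mbb(green(f["scene"],(200,215,320,310)))),(pics["side"],mbb(green(f["side"],(290,240,380,350))))]
print("tin",*fit(rings([(42,0),(42,105)]),o,[517,-175]))
o=[(pics["scene"],mbb(green(f["scene"],(130,260,210,325)))),(pics["side"],mbb(green(f["side"],(325,360,410,440))))]
print("lid",*fit(rings([(46,15),(46,19)]),o,[500,-397]))
def wg(a,roi): 
    h=hsv(a);m=((h[...,1]<75)&(h[...,2]>90))|((h[...,0]>65)&(h[...,0]<95)&(h[...,1]>90));r=np.zeros_like(m);r[roi[1]:roi[3],roi[0]:roi[2]]=1;return big(m&r)
o=[(pics["scene"],mbb(wg(f["scene"],(130,260,180,325)))),(pics["side"],mbb(wg(f["side"],(325,360,410,440))))]
g=lambda x:np.concatenate([(bb(proj(rings([(52,0),(52,7)])+[x[0],x[1],0],p))-b)[i] for (p,b),i in zip(o,([0,3],[0,2,3]))])
s=least_squares(g,[500,-397]);print("coaster",s.x,s.fun)
print(robot.get_state()["ft_force"])
```

```text
tin [ 517.1 -175.2] [-0.4 -1.4  0.   0.7 -0.3 -0.6  0.4  0. ]
lid [ 500.1 -397.1] [-1.5 -1.5  0.9  1.  -0.7 -0.8  0.6  0.4]
coaster [ 500.8 -397.7] [-0.1  0.2  0.4 -0.5 -0.1]
[ 0.2 -0.5 -0.8]
```

Run:
```python
from station import sign_off
print(sign_off())
```

```text
the job is handed in; nothing more can be done
None
```

The job is done and handed in at about 20 s of the 67 s allowed. No verdict came back.

- **Lid:** I lifted the green lid by its knob and laid it knob up on the coaster. The last fit puts their centres within about 1 mm of each other.
- **Canister on the desk:** I drew it out by its orange bar, stood it on bare desk at about (500, 101) and let go. I then gripped it round the body at about 52° down from horizontal. I had planned 45°, but that would have taken joint 3 past its range at that spot.
- **Canister on the shelf:** It stands on the lower board at shelf x about -39 mm, y about +25 mm. It is upright in the last pictures and wholly under the upper board, with only about 7 mm to spare at the front edge. In the side view it sat 1–2 pixels off its predicted outline, about 3 mm and seemingly deeper into the shelf.
- **Left alone:** The tin fits to within 1 mm of where it started. The microphone, screwdriver and red and pink lids show no sign of having moved, judged by eye in the side view rather than measured. The arm ended clear of everything.

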